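Stand the fallen valve bonnet up against the angle plate

TASK

The valve bonnet has fallen over in front of the grey angle plate. Without lifting its foot clear of the table, raise its brass head, lean it against the upright face of the angle plate and let go of it completely, so that it stays leaning by itself for a moment; then push its foot in towards the plate until the bonnet stands upright with one side of its square foot flat against the plate, well within the plate's width, and leave it standing. Leave the V-block, the ring gauge and the wrench where they are.

Things in the scene. Friction and masses are not known exactly. Their poses are not given: they have to be found in the camera images.
- bonnet: Aluminium bonnet, 165 mm tall, about 0.6 kg. Origin: centre of its foot's underside; its z axis runs from foot to head. Square foot 56 x 56 mm (sides along x, y), 24 mm thick; body 44 mm diameter to z = 76 mm, blue band; neck 26 mm diameter from z = 88 to 138; brass head 38 mm diameter to 165. Starts lying on a side of its foot and its head's rim, head towards the plate, 25 to 75 mm short of it.
- bonnet_neck (a point): Point on the bonnet's axis in its neck, 112 mm from the foot's underside; about 22 mm above the table. Centre of mass about 57 mm from the underside: on a foot edge the bonnet falls towards its head beyond about 26 degrees from upright, else back onto its foot. The head is smooth (friction 0.25); leaning flatter than 50 degrees it jams when pushed. A firm grip does not let it pivot.
- angle_plate: Grey cast-iron angle plate, fixed, 180 mm high, 170 mm wide, upright wall 22 mm thick, base and ribs behind. Origin: bottom centre of the flat upright working face, on the table. Its x axis points horizontally into the plate (the face looks along -x, towards the bonnet), y runs horizontally along the face, z up.
- v_block: Steel V-block, 90 x 70 x 55 mm, 1.1 kg, standing loose on the table; origin at the centre of its underside, x along the V. Leave alone.
- ring_gauge: Steel ring gauge, 84 mm outside and 52 mm inside diameter, 22 mm high, lying flat; origin at the centre of its underside. Leave alone.
- wrench: Steel wrench, 170 mm long, lying flat along its x axis; origin under its middle. Leave alone.
Not all that is in view belongs to the job. Several things look just like the bonnet: the one meant starts farthest to the robot's right.

How it is judged:
On the way:
1. the bonnet leans against the angle plate by itself, at 26 to 72 degrees from upright, not touched by the robot (angle between bonnet's own z axis and vertical between 0.45 and 1.25 rad and contact force between bonnet and angle_plate above 0.1 N and contact force between bonnet and the arm below 0.05 N and contact force between bonnet and the fingers below 0.05 N), for 0.3 s.
At the end, for the whole second after the job is handed in: The bonnet stands still and upright (within 3 degrees) with its foot on the table, one side of the foot within 6 mm of the plate's face and parallel to it within 5 degrees, its centre within 60 mm of the middle of the plate's width (angle between bonnet's own z axis and vertical below 0.05 rad and height (world z) of bonnet below 0.004 m and x of bonnet in the frame of angle_plate between -0.034 and -0.024 m and y of bonnet in the frame of angle_plate between -0.06 and 0.06 m and (angle between the x axis of bonnet and the x axis of angle_plate, either way round below 0.09 rad or angle between the x axis of bonnet and the y axis of angle_plate, either way round below 0.09 rad) and linear speed of bonnet below 0.02 m/s and angular speed of bonnet below 0.2 rad/s); the robot touches nothing.
It fails at once if the bonnet's foot is lifted clear of the table (the centre of its underside rises above 50 mm) (height (world z) of bonnet above 0.05 m).
It fails at once if the V-block is moved by more than 20 mm (distance of v_block from where it was at the start of the episode above 0.02 m).
It fails at once if the ring gauge is moved by more than 20 mm (distance of ring_gauge from where it was at the start of the episode above 0.02 m).
It fails at once if the wrench is moved by more than 20 mm (distance of wrench from where it was at the start of the episode above 0.02 m).
It also fails if it takes over 64 s, if anything falls off the work surface, if the arm or the gripper's body presses on something with over 40 N, if the wrist force passes 120 N, or if a joint passes its speed limit or range.

ROBOT

A 7-joint arm with a two-finger parallel gripper is mounted at the origin on the work surface. World frame = base frame: x ahead of the robot, y to its left, z up, the work surface at z = 0. Lengths are in m, angles in rad, forces in N, time in s.
With the tool pointing down it reaches from about 0.425 to 0.925 m from the base axis. Payload 6.8 kg.
Tool frame: the origin (TCP) lies between the finger pads; the fingertips stand r.tcp_to_tips ahead of it and the grasp point (between the pads) lies 3 mm ahead of it (r.tcp_to_tips is the distance from the TCP to the fingertips, in m); z points along the fingers, y is the line along which they close (so a half turn about z gives the same grasp; the last joint's range is limited). The gripper opens to 85 mm and grips with 20 to 120 N. Pads are 22 mm wide; open, the fingers measure 114 mm over their backs; the gripper's body (76 mm by 85 mm) begins 54 mm behind the grasp point. The pads swing forward as they close: fully open they stand 13 mm farther back than shut.
Start: joints at [1.019, 0.477, 0.022, 1.555, -0.011, 1.109, -0.083], TCP at [0.29, -0.61, 0.22] pointing down, gripper open.
Joint ranges: [-2.96, 2.96], [-0.34, 2.1], [-1.41, 1.46], [0.24, 2.44], [-1.37, 4.51], [0.17, 1.92], [-2.96, 2.96]. Speed limits (rad/s): [2.39, 2.39, 3.14, 3.14, 3.14, 3.14, 3.14].

INTERFACE

Orientations are given as a rotation vector (axis times angle).
In Python, from bench import r gives the robot as it stands. The module is installed in compiled form; this text tells all that it offers.
- The arm moves only by the tool step_arm, never from a script. Its argument "moves" is a list of rows, each an object of numbers: "rx", "ry", "rz": the turn, a rotation vector about the tool's x, y, z in degrees; "dx", "dy", "dz": the shift along the tool's x, y, z in mm; "gripper": the opening, from -1 (shut) to 1 (fully open). In form: [{"rx": .., "ry": .., "rz": .., "dx": .., "dy": .., "dz": .., "gripper": ..}, ...]. A call has 1 to 20 rows; each row shifts and turns the commanded pose from where the row before left it, along the tool's axes as they then stand; what a row does not reach is not made up. A row lasts 1/8 s, in which the tool goes at most 62.5 mm and 10.7 degrees, less where a joint would pass 70% of its speed; a pose out of reach is approached as far as the arm can. A call is refused whole if a number of a shift passes 62.5 or a number of a turn 10.7, either way. A call with a gripper value outside its range is refused whole. The fingers move at their own pace and stop on an object; "grip_force" is the grip in N (left out, the last holds). Time passes only in rows, so rows that do not move let the fingers close. It gives the time, the measured TCP pose, the force, the opening and the grip force at its end, in the units of the state.
- r.get_obs(): the state, without advancing time (a new reading comes with each control period).
- r.grab_frame(name): name is "scene" or "top"; returns the picture (420x560x3 uint8, blue, green, red); there is no depth.
- r.camera_info(name): a dict with "mtx" (3x3 intrinsics, pixels), "rvec" (rotation vector, rad) and "tvec" (3), from world to camera coordinates, as OpenCV has them. Camera axes: x right, y down, z forward; pixel columns grow to the right and rows downward; lengths in m; the calibration is good to about 2 mm. A picture is of the moment at which its call begins. camera_info takes no time and is no camera call.
- r.hand_in(): hands the job in; it is judged then, once.
The state is a dict: "clock": time; "joints": joint angles; "qvel": joint speeds; "tau": joint torques, N m; "tcp_pos": TCP position; "orientation": TCP orientation; "contact_force": force on the tool from outside, world axes, zero at the start; "moment": the same for the moment, N m; "grip_width": finger opening in m; "gripper_force": force on a finger pad.
Only numpy, scipy, OpenCV 4.12 (cv2) and the standard library are available. Lean on these libraries where they do the work, as an engineer would, in place of code of your own. Each camera call takes 0.05 s, during which the arm holds its last target. There are 200 camera calls.

## Working session

There is one attempt and no reset: what is moved stays moved. The work goes in short steps, Python scripts to look and compute and a tool call to move; the robot and the scene stay as the last step left them, time stands still between calls to the robot, and variables do not carry over. Pictures are saved under pics/ and viewed, at most 10 in all, crops included, and the job is handed in when it is done.

Besides the shell and the picture viewer there is one more tool, called by a JSON object that holds its "op" and its "data", one argument or row to a line. step_arm: Moves the arm, as the interface text tells. Its arguments: {"type":"object","properties":{"moves":{"type":"array","items":{"type":"object","properties":{"rx":{"type":"number"},"ry":{"type":"number"},"rz":{"type":"number"},"dx":{"type":"number"},"dy":{"type":"number"},"dz":{"type":"number"},"gripper":{"type":"number"}}}},"grip_force":{"type":"number"}},"required":["moves"]}

```bash
mkdir -p pics
python3 - <<'E'
from bench import r
import cv2,numpy as np
for n in("scene","top"):
    cv2.imwrite(f"pics/{n}0.png",r.grab_frame(n)); c=r.camera_info(n); print(n,c)
    R=cv2.Rodrigues(np.array(c['rvec'],float))[0]; print(-R.T@np.array(c['tvec']).ravel())
print(r.get_obs(),r.tcp_to_tips)
E
```

```text
scene {'mtx': array([[421.60430073,   0.        , 275.60069856],
       [  0.        , 421.60430073, 201.60047924],
       [  0.        ,   0.        ,   1.        ]]), 'rvec': array([ 1.11758752,  2.571083  , -0.7491001 ]), 'tvec': array([ 0.32030389, -0.38925223,  1.01895539])}
[0.86957843 0.35544756 0.64021275]
top {'mtx': array([[517.38002328,   0.        , 275.13589611],
       [  0.        , 517.38002328, 205.00011963],
       [  0.        ,   0.        ,   1.        ]]), 'rvec': array([ 2.13205603, -2.16366612,  0.10595964]), 'tvec': array([0.14153025, 0.5602819 , 1.00061859])}
[0.43653908 0.11045857 1.0641507 ]
{'clock': 0.1, 'joints': array([ 1.01891297,  0.47774604,  0.02239689,  1.55640366, -0.01151353,
        1.10930684, -0.08313113]), 'qvel': array([-0.0008079 , -0.00122532, -0.00150386, -0.00129912, -0.00163388,
        0.00039125,  0.00075268]), 'tau': array([ 3.73275354e-03, -5.97765362e+01,  1.61326557e+00, -2.81957674e+01,
        1.27972942e-02,  4.98284149e-03, -1.82200887e-05]), 'tcp_pos': array([ 0.28952503, -0.60910617,  0.21868327]), 'orientation': array([-3.06297721e+00, -6.90921693e-01,  8.13139641e-04]), 'contact_force': array([0.04874345, 0.03047413, 0.28577988]), 'moment': array([-0.04868688,  0.00650026,  0.06240856]), 'gripper_force': 0.0, 'grip_width': 0.0853129972248086} 0.022
```

View pics/scene0.png

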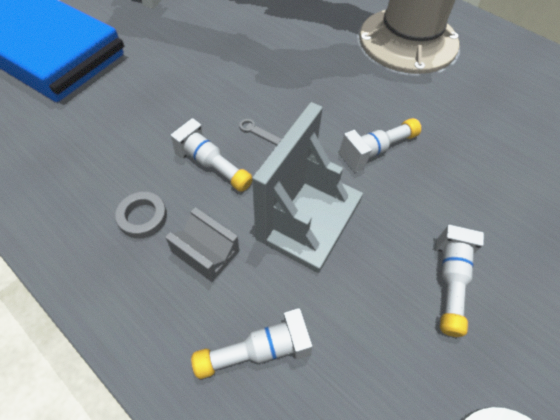

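View pics/top0.png

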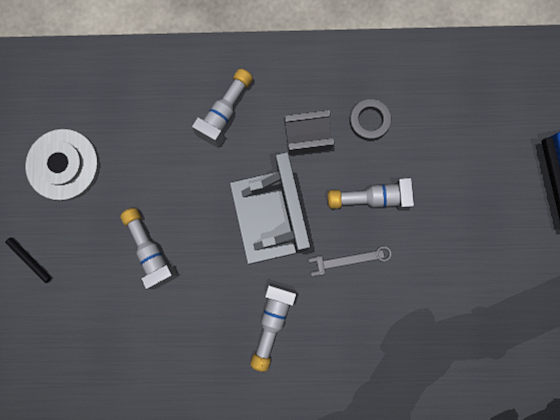

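In the top view, image right is the robot's right. The bonnet lookalikes, by foot pixel, are (405,193), (210,127), (157,277) and (281,294). I choose (405,193), which is farthest right, with its head at (335,198) facing the plate face. I'll check it in a close crop.

```bash
cat > h.py <<'E'
from bench import r
import cv2,numpy as np
def cam(n):
    c=r.camera_info(n); return np.array(c['mtx']),np.array(c['rvec'],float),np.array(c['tvec'],float)
def back(n,uv,z):
    K,rv,t=cam(n); R=cv2.Rodrigues(rv)[0]; C=-R.T@t
    d=R.T@np.linalg.solve(K,np.array([uv[0],uv[1],1.])); return C+d*(z-C[2])/d[2]
def proj(n,P):
    K,rv,t=cam(n); return cv2.projectPoints(np.array(P,float).reshape(-1,1,3),rv,t,K,None)[0][:,0]
E
python3 - <<'E'
import cv2
i=cv2.imread("pics/top0.png")[140:290,225:425]; cv2.imwrite("pics/c0.png",cv2.resize(i,None,fx=4,fy=4,interpolation=cv2.INTER_CUBIC))
E
```

```text
(no output)
```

View pics/c0.png

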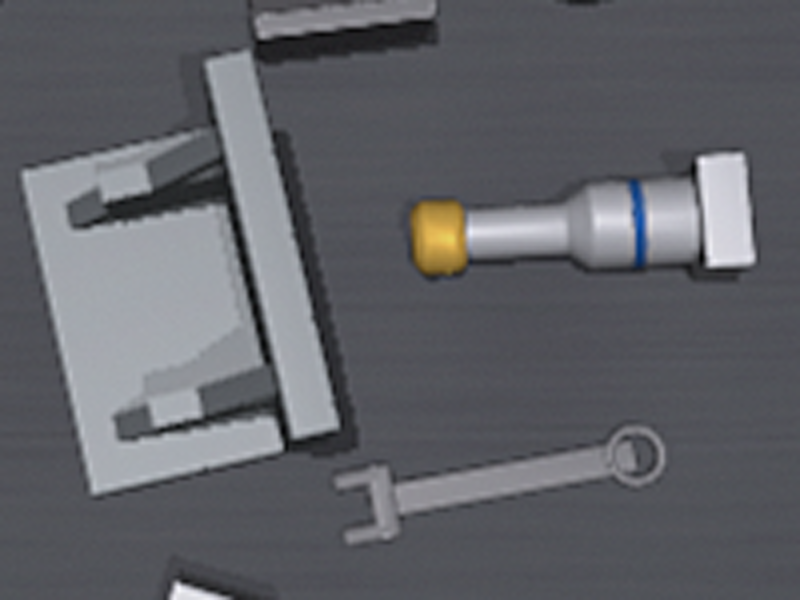

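The crop confirms it: brass head at crop (438,238), foot at (725,212), and the plate's top face edge running from (248,50) to (340,432).

```bash
cat > m.py <<'E'
from h import *
f=lambda c:np.array(c)/4.+[224.6,139.6]
a=back("top",f((248,50)),.18);b=back("top",f((340,432)),.18)
print("plate",a,b,np.linalg.norm(a-b)); O=(a+b)/2;O[2]=0
y=(a-b)/np.linalg.norm(a-b); n=np.array([-y[1],y[0],0]); 
if n[1]<0:n=-n
print("O",O,"n",n,"yaw n deg",np.degrees(np.arctan2(n[1],n[0])))
F=[back("top",f(c),.055) for c in((695,157),(746,152),(755,266),(706,270))]
F=np.array(F);print(F); print([np.linalg.norm(F[i]-F[i-1]) for i in range(4)])
h=back("top",f((438,238)),.02);print("head",h)
ft=F.mean(0); ax=h-ft; ax[2]=0;L=np.linalg.norm(ax);ax/=L;print("footc",ft,"ax",ax,np.degrees(np.arctan2(ax[1],ax[0])),L)
for nme,p in(("foot",ft),("head",h)): print(nme,"x,y in plate",(p-O)@n,(p-O)@np.array([-n[1],n[0],0]))
base=F[1:3].mean(0);base[2]=0;print("base",base,"neck",base+ax*.112)
for nme,c in (("wrench jaw",(345,540)),("wr jaw2",(335,478)),("wr ring",(635,455)),("vb",(435,35)),("vbl",(255,45))): print(nme,back("top",f(c),.05 if 'vb' in nme else .01))
E
python3 m.py
```

```text
plate [0.63720926 0.10885358 0.18      ] [0.47066563 0.07236373 0.18      ] 0.17049425799443824
O [0.55393745 0.09060866 0.        ] n [-0.21402388  0.97682843  0.        ] yaw n deg 102.35826678347162
[[ 0.60782512 -0.11017149  0.055     ]
 [ 0.60988073 -0.13520043  0.055     ]
 [ 0.55341785 -0.13703386  0.055     ]
 [ 0.5518353  -0.11316708  0.055     ]]
[np.float64(0.05606989163716723), np.float64(0.02511320949669557), np.float64(0.056492641008834464), np.float64(0.023919189042544774)]
head [0.57436001 0.01368622 0.02      ]
footc [ 0.58073975 -0.12389321  0.055     ] ax [-0.04632152  0.99892658  0.        ] 92.65497735066188 0.13772726955050232
foot x,y in plate -0.21526785702147402 0.019727268147552827
head x,y in plate -0.07951094212687072 -0.0034861080854763416
base [ 0.58164929 -0.13611714  0.        ] neck [ 0.57646128 -0.02423736  0.        ]
wrench jaw [0.42289271 0.06367971 0.01      ]
wr jaw2 [0.45404997 0.06806088 0.01      ]
wr ring [ 0.46353165 -0.08348112  0.01      ]
vb [0.67260878 0.01519716 0.05      ]
vbl [0.66919862 0.10507917 0.05      ]
```

{"op": "step_arm", "data": {
  "moves": [
    {"dx": 36.4,"dy": -28.9,"gripper": 1},
    {"dx": 36.4,"dy": -28.9},
    {"dx": 36.4,"dy": -28.9},
    {"dx": 36.4,"dy": -28.9},
    {"dx": 36.4,"dy": -28.9},
    {"dx": 36.4,"dy": -28.9},
    {"dx": 36.4,"dy": -28.9},
    {"dx": 36.4,"dy": -28.9},
    {"dx": 36.4,"dy": -28.9},
    {"dx": 36.4,"dy": -28.9},
    {"dx": 36.4,"dy": -28.9},
    {"dx": 36.4,"dy": -28.9},
    {"dx": 36.4,"dy": -28.9},
    {"dx": 36.4,"dy": -28.9},
    {"rz": -9.6},
    {"rz": -9.6},
    {"rz": -9.6},
    {"rz": -9.6},
    {"rz": -9.6},
    {"rz": -9.6}
  ]
}}

```text
invalid input at $.moves[0]: expected keys rx, ry, rz, dx, dy, dz, gripper
```

{"op": "step_arm", "data": {
  "moves": [
    {"rx": 0,"ry": 0,"rz": 0,"dx": 36.4,"dy": -28.9,"dz": 0,"gripper": 1},
    {"rx": 0,"ry": 0,"rz": 0,"dx": 36.4,"dy": -28.9,"dz": 0,"gripper": 1},
    {"rx": 0,"ry": 0,"rz": 0,"dx": 36.4,"dy": -28.9,"dz": 0,"gripper": 1},
    {"rx": 0,"ry": 0,"rz": 0,"dx": 36.4,"dy": -28.9,"dz": 0,"gripper": 1},
    {"rx": 0,"ry": 0,"rz": 0,"dx": 36.4,"dy": -28.9,"dz": 0,"gripper": 1},
    {"rx": 0,"ry": 0,"rz": 0,"dx": 36.4,"dy": -28.9,"dz": 0,"gripper": 1},
    {"rx": 0,"ry": 0,"rz": 0,"dx": 36.4,"dy": -28.9,"dz": 0,"gripper": 1},
    {"rx": 0,"ry": 0,"rz": 0,"dx": 36.4,"dy": -28.9,"dz": 0,"gripper": 1},
    {"rx": 0,"ry": 0,"rz": 0,"dx": 36.4,"dy": -28.9,"dz": 0,"gripper": 1},
    {"rx": 0,"ry": 0,"rz": 0,"dx": 36.4,"dy": -28.9,"dz": 0,"gripper": 1},
    {"rx": 0,"ry": 0,"rz": 0,"dx": 36.4,"dy": -28.9,"dz": 0,"gripper": 1},
    {"rx": 0,"ry": 0,"rz": 0,"dx": 36.4,"dy": -28.9,"dz": 0,"gripper": 1},
    {"rx": 0,"ry": 0,"rz": 0,"dx": 36.4,"dy": -28.9,"dz": 0,"gripper": 1},
    {"rx": 0,"ry": 0,"rz": 0,"dx": 36.4,"dy": -28.9,"dz": 0,"gripper": 1},
    {"rx": 0,"ry": 0,"rz": -9.6,"dx": 0,"dy": 0,"dz": 0,"gripper": 1},
    {"rx": 0,"ry": 0,"rz": -9.6,"dx": 0,"dy": 0,"dz": 0,"gripper": 1},
    {"rx": 0,"ry": 0,"rz": -9.6,"dx": 0,"dy": 0,"dz": 0,"gripper": 1},
    {"rx": 0,"ry": 0,"rz": -9.6,"dx": 0,"dy": 0,"dz": 0,"gripper": 1},
    {"rx": 0,"ry": 0,"rz": -9.6,"dx": 0,"dy": 0,"dz": 0,"gripper": 1},
    {"rx": 0,"ry": 0,"rz": -9.6,"dx": 0,"dy": 0,"dz": 0,"gripper": 1}
  ]
}}

```text
clock: 2.6
tcp_pos: [0.576, -0.0255, 0.2192]
orientation: [-2.346, -2.088, 0.001]
contact_force: [0.5, 0.1, 0.5]
grip_width: 0.0855
gripper_force: 0.0
```

```bash
cat > st.py <<'E'
from h import *
from scipy.spatial.transform import Rotation as Ro
o=r.get_obs(); M=Ro.from_rotvec(o['orientation']).as_matrix()
if __name__=="__main__":
    print(round(o['clock'],2),"tcp",o['tcp_pos'].round(4),"yawx",np.degrees(np.arctan2(M[1,0],M[0,0])).round(2),"z",M[:,2].round(3),"F",o['contact_force'].round(1),o['joints'].round(2),o['grip_width'].round(4))
E
python3 st.py
python3 - <<'E'
from h import *
cv2.imwrite("pics/t1.png",r.grab_frame("top"))
E
```

```text
Traceback (most recent call last):
  File "st.py", line 5, in <module>
    print(round(o['clock'],2),"tcp",o['tcp_pos'].round(4),"yawx",np.degrees(np.arctan2(M[1,0],M[0,0])).round(2),"z",M[:,2].round(3),"F",o['contact_force'].round(1),o['joints'].round(2),o['grip_width'].round(4))
                                                                                                                                                                                         ^^^^^^^^^^^^^^^^^^^^^
AttributeError: 'float' object has no attribute 'round'
```

{"op": "step_arm", "data": {
  "grip_force": 60,
  "moves": [
    {"rx": 0,"ry": 0,"rz": -9.3,"dx": 0,"dy": 0,"dz": 0,"gripper": 1},
    {"rx": 0,"ry": 0,"rz": 0,"dx": 0,"dy": 0,"dz": 32,"gripper": 1},
    {"rx": 0,"ry": 0,"rz": 0,"dx": 0,"dy": 0,"dz": 32,"gripper": 1},
    {"rx": 0,"ry": 0,"rz": 0,"dx": 0,"dy": 0,"dz": 32,"gripper": 1},
    {"rx": 0,"ry": 0,"rz": 0,"dx": 0,"dy": 0,"dz": 32,"gripper": 1},
    {"rx": 0,"ry": 0,"rz": 0,"dx": 0,"dy": 0,"dz": 32,"gripper": 1},
    {"rx": 0,"ry": 0,"rz": 0,"dx": 0,"dy": 0,"dz": 16,"gripper": 1},
    {"rx": 0,"ry": 0,"rz": 0,"dx": 0,"dy": 0,"dz": 15,"gripper": 1},
    {"rx": 0,"ry": 0,"rz": 0,"dx": 0,"dy": 0,"dz": 0,"gripper": -1},
    {"rx": 0,"ry": 0,"rz": 0,"dx": 0,"dy": 0,"dz": 0,"gripper": -1},
    {"rx": 0,"ry": 0,"rz": 0,"dx": 0,"dy": 0,"dz": 0,"gripper": -1},
    {"rx": 0,"ry": 0,"rz": 0,"dx": 0,"dy": 0,"dz": 0,"gripper": -1},
    {"rx": 0,"ry": 0,"rz": 0,"dx": 0,"dy": 0,"dz": 0,"gripper": -1},
    {"rx": 0,"ry": 0,"rz": 0,"dx": 0,"dy": 0,"dz": 0,"gripper": -1}
  ]
}}

```text
clock: 4.4
tcp_pos: [0.5764, -0.0254, 0.0287]
orientation: [2.176, 2.266, 0.0]
contact_force: [-0.2, -1.1, -0.5]
grip_width: -0.0001
gripper_force: 0.0
```

```bash
sed -i "s/o\['grip_width'\].round(4)/round(o['grip_width'],4)/" st.py; python3 st.py
python3 - <<'E'
from h import *
cv2.imwrite("pics/s1.png",r.grab_frame("scene"))
E
```

```text
4.4 tcp [ 0.5764 -0.0254  0.0287] yawx 92.32 z [ 0. -0. -1.] F [-0.2 -1.1 -0.5] [ 0.24  0.6  -0.4   1.91  0.35  0.7  -0.32] -0.0001
```

View pics/s1.png

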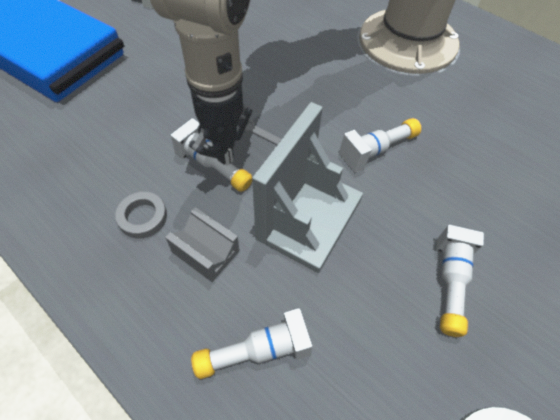

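Run:
```python
from h import *
P=[[.5764,-.0254,.0287],[.5764,-.0254,.0067],[.5744,.0137,.02],[.5816,-.13,.028]]
print(proj("scene",P).round(1), proj("top",P).round(1))
print("head from scene",back("scene",(241,181),.02))
i=cv2.imread("pics/s1.png")[100:210,160:290];j=r.grab_frame("top")[150:250,310:430]
cv2.imwrite("pics/c1.png",np.hstack([cv2.resize(i,(440,372),interpolation=2),cv2.resize(j,(360,300),interpolation=2)[:300].copy() if 0 else cv2.copyMakeBorder(cv2.resize(j,(360,300),interpolation=2),0,72,0,0,0)]))
```

```text
[[226.7 164.9]
 [227.7 172.1]
 [242.8 179. ]
 [186.9 136.9]] [[353.9 197.2]
 [352.6 198.7]
 [334.1 199.1]
 [406.  193.8]]
head from scene [0.57987242 0.01451613 0.02      ]
```

View pics/c1.png

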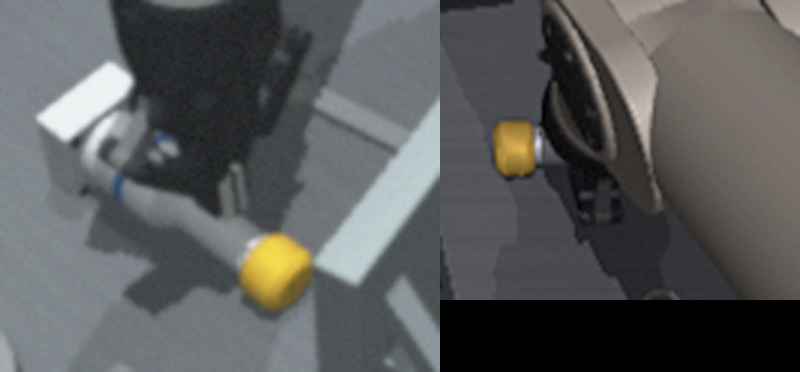

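```bash
python3 - <<'E'
from h import *
for z in(.0,.02,.04,.06): print(z,"scene tip",back("scene",(231,163),z).round(3),"top stripes",back("top",(363,220),z).round(3))
Ps=[]
for n in("scene","top"):
    K,rv,t=cam(n); Ps.append(K@np.c_[cv2.Rodrigues(rv)[0],t])
X=cv2.triangulatePoints(Ps[0],Ps[1],np.array([[229.],[157]]),np.array([[363.],[218]]));print((X[:3]/X[3]).T)
E
python3 st.py
```

```text
0.0 scene tip [ 0.554 -0.041  0.   ] top stripes [ 0.533 -0.046  0.   ]
0.02 scene tip [ 0.564 -0.028  0.02 ] top stripes [ 0.531 -0.043  0.02 ]
0.04 scene tip [ 0.574 -0.016  0.04 ] top stripes [ 0.529 -0.04   0.04 ]
0.06 scene tip [ 0.583 -0.003  0.06 ] top stripes [ 0.527 -0.037  0.06 ]
[[ 0.5402663  -0.05069171 -0.00429955]]
4.5 tcp [ 0.5764 -0.0254  0.0286] yawx 92.33 z [ 0. -0. -1.] F [ 0.6  0.3 -0.6] [ 0.24  0.6  -0.4   1.91  0.35  0.7  -0.32] -0.0003
```

Run:
```python
from h import *
def g(i,w,h): return (255*(cv2.resize(i,(w,h),interpolation=2)/255.)**.5).astype('uint8')
s=r.grab_frame("scene")[120:195,190:260];t=r.grab_frame("top")[175:245,320:390]
cv2.imwrite("pics/c2.png",np.hstack([g(s,448,480),cv2.copyMakeBorder(g(t,350,350),0,130,0,0,0)]))
```

```text
(no output)
```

View pics/c2.png

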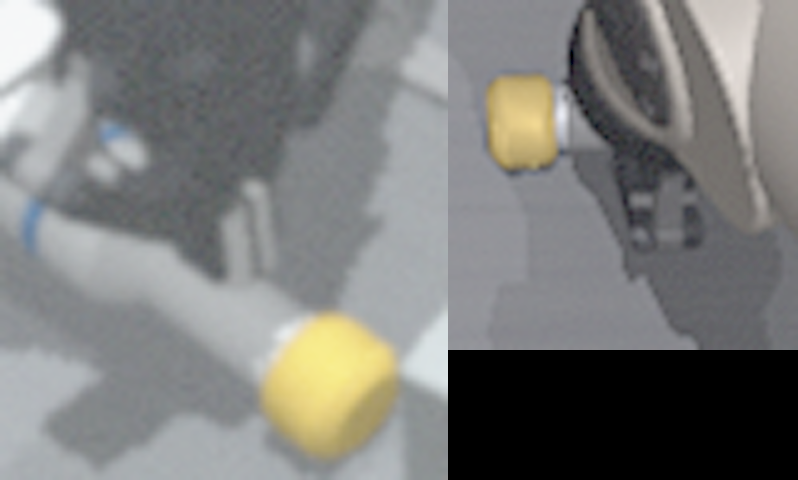

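{"op": "step_arm", "data": {
  "moves": [
    {"rx": 0,"ry": 0,"rz": 0,"dx": 0,"dy": 0,"dz": -6,"gripper": -1},
    {"rx": 0,"ry": 0,"rz": 0,"dx": 0,"dy": 0,"dz": -6,"gripper": -1},
    {"rx": 0,"ry": 0,"rz": 0,"dx": 0,"dy": 0,"dz": 0,"gripper": -1}
  ]
}}

```text
clock: 4.97
tcp_pos: [0.577, -0.0254, 0.0414]
orientation: [2.175, 2.265, 0.002]
contact_force: [-0.0, 0.1, -0.6]
grip_width: -0.0003
gripper_force: 0.0
```

```bash
python3 st.py
python3 - <<'E'
from h import *
def g(i,w,h): return (255*(cv2.resize(i,(w,h),interpolation=2)/255.)**.5).astype('uint8')
for n in("scene","top"):
    cv2.imwrite(f"pics/{n}3.png",r.grab_frame(n))
def yc(f,x0,x1,y0,y1):
    i=cv2.imread(f);h=cv2.cvtColor(i,cv2.COLOR_BGR2HSV);m=(h[...,0]>15)&(h[...,0]<32)&(h[...,1]>130)&(h[...,2]>90)
    ys,xs=np.nonzero(m[y0:y1,x0:x1]);return xs.mean()+x0,ys.mean()+y0,len(xs)
for f in("scene0","s1","scene3"):print(f,yc(f"pics/{f}.png",220,262,160,200))
for f in("top0","top3"):print(f,yc(f"pics/{f}.png",320,350,180,215))
E
```

```text
4.97 tcp [ 0.577  -0.0254  0.0414] yawx 92.32 z [ 0.002 -0.    -1.   ] F [-0.   0.1 -0.6] [ 0.25  0.58 -0.41  1.91  0.34  0.72 -0.31] -0.0003
scene0 (np.float64(241.2547770700637), np.float64(179.89490445859872), 314)
s1 (np.float64(241.2257053291536), np.float64(179.83072100313478), 319)
scene3 (np.float64(241.31132075471697), np.float64(179.89622641509433), 318)
top0 (np.float64(334.2117117117117), np.float64(198.5900900900901), 222)
top3 (np.float64(334.1598173515982), np.float64(198.68036529680364), 219)
```

{"op": "step_arm", "data": {
  "moves": [
    {"rx": 0,"ry": 0,"rz": 0,"dx": 0,"dy": 0,"dz": -40,"gripper": -1},
    {"rx": 0,"ry": 0,"rz": 0,"dx": 0,"dy": 0,"dz": -40,"gripper": -1},
    {"rx": 0,"ry": 0,"rz": 0,"dx": 0,"dy": 0,"dz": 0,"gripper": -1}
  ]
}}

```text
clock: 5.45
tcp_pos: [0.5787, -0.0252, 0.1237]
orientation: [2.173, 2.263, 0.006]
contact_force: [0.6, -0.3, -0.1]
grip_width: -0.0002
gripper_force: 0.0
```

```bash
python3 st.py
python3 - <<'E'
from h import *
o=r.get_obs(); p=o['tcp_pos']
print(proj("scene",[p,p-[0,0,.022]]),proj("top",[p,p-[0,0,.022]]))
def g(i,k,t=None): return (255*(cv2.resize(i,None,fx=k,fy=k,interpolation=2)/255.)**.5).astype('uint8')
s=r.grab_frame("scene")[80:200,170:270];t=r.grab_frame("top")[165:265,320:420]
a=g(s,4);b=g(t,4);b=cv2.copyMakeBorder(b,0,80,0,0,0)
cv2.imwrite("pics/c4.png",np.hstack([a,b]))
E
```

```text
5.45 tcp [ 0.5787 -0.0252  0.1237] yawx 92.32 z [ 0.006 -0.    -1.   ] F [ 0.6 -0.3 -0.1] [ 0.29  0.47 -0.46  1.86  0.26  0.87 -0.25] -0.0002
[[220.93387676 129.95938751]
 [222.17309682 138.94220492]] [[360.37723148 188.92575068]
 [358.73682115 190.70878273]]
```

View pics/c4.png

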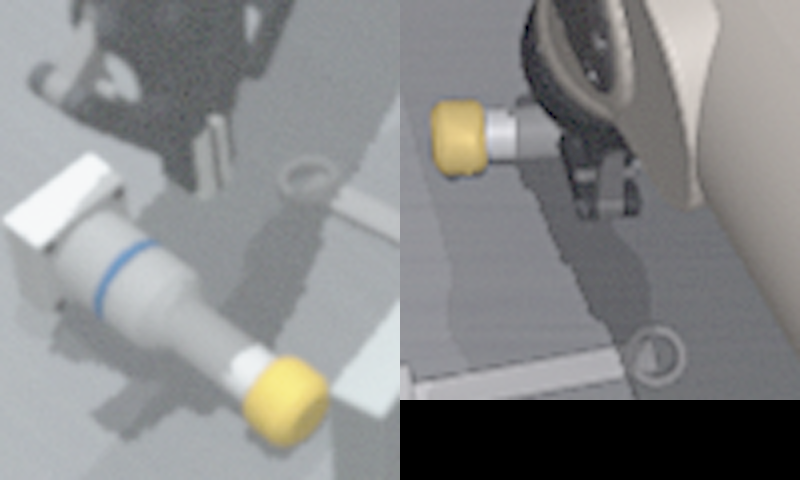

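Run:
```python
from h import *
for z in(.10,.11,.12,.125,.13,.14): print(z,back("scene",(223.7,128.7),z).round(4))
```

```text
0.1 [ 0.5601 -0.0414  0.1   ]
0.11 [ 0.5658 -0.034   0.11  ]
0.12 [ 0.5715 -0.0267  0.12  ]
0.125 [ 0.5744 -0.023   0.125 ]
0.13 [ 0.5773 -0.0193  0.13  ]
0.14 [ 0.583 -0.012  0.14 ]
```

Cross-checking the two views shows the shut fingertips at about reported-TCP height, roughly 22 mm shorter than stated. The fingers therefore closed just above the neck, and I need to go about 22 mm deeper, watching the force.

{"op": "step_arm", "data": {
  "moves": [
    {"rx": 0,"ry": 0,"rz": 0,"dx": 0,"dy": -2,"dz": 0,"gripper": 1},
    {"rx": 0,"ry": 0,"rz": 0,"dx": 0,"dy": 0,"dz": 0,"gripper": 1},
    {"rx": 0,"ry": 0,"rz": 0,"dx": 0,"dy": 0,"dz": 0,"gripper": 1},
    {"rx": 0,"ry": 0,"rz": 0,"dx": 0,"dy": 0,"dz": 30,"gripper": 1},
    {"rx": 0,"ry": 0,"rz": 0,"dx": 0,"dy": 0,"dz": 30,"gripper": 1},
    {"rx": 0,"ry": 0,"rz": 0,"dx": 0,"dy": 0,"dz": 30,"gripper": 1},
    {"rx": 0,"ry": 0,"rz": 0,"dx": 0,"dy": 0,"dz": 15,"gripper": 1},
    {"rx": 0,"ry": 0,"rz": 0,"dx": 0,"dy": 0,"dz": 8,"gripper": 1},
    {"rx": 0,"ry": 0,"rz": 0,"dx": 0,"dy": 0,"dz": 5,"gripper": 1},
    {"rx": 0,"ry": 0,"rz": 0,"dx": 0,"dy": 0,"dz": 0,"gripper": 1}
  ]
}}

```text
clock: 6.8
tcp_pos: [0.5747, -0.0255, 0.003]
orientation: [2.176, 2.266, 0.001]
contact_force: [-0.7, 0.7, 0.2]
grip_width: 0.0853
gripper_force: 0.0
```

```bash
python3 st.py
```

```text
6.8 tcp [ 0.5747 -0.0255  0.003 ] yawx 92.33 z [ 0.001 -0.    -1.   ] F [-0.7  0.7  0.2] [ 0.23  0.63 -0.38  1.92  0.37  0.65 -0.35] 0.0853
```

{"op": "step_arm", "data": {
  "grip_force": 60,
  "moves": [
    {"rx": 0,"ry": 0,"rz": 0,"dx": 0,"dy": 0,"dz": 0,"gripper": -1},
    {"rx": 0,"ry": 0,"rz": 0,"dx": 0,"dy": 0,"dz": 0,"gripper": -1},
    {"rx": 0,"ry": 0,"rz": 0,"dx": 0,"dy": 0,"dz": 0,"gripper": -1},
    {"rx": 0,"ry": 0,"rz": 0,"dx": 0,"dy": 0,"dz": 0,"gripper": -1},
    {"rx": 0,"ry": 0,"rz": 0,"dx": 0,"dy": 0,"dz": 0,"gripper": -1}
  ]
}}

```text
clock: 7.42
tcp_pos: [0.576, -0.0252, 0.0035]
orientation: [2.174, 2.265, 0.004]
contact_force: [2.0, -0.0, 4.7]
grip_width: 0.0244
gripper_force: 58.8
```

```bash
python3 st.py
```

```text
7.42 tcp [ 0.576  -0.0252  0.0035] yawx 92.35 z [ 0.003  0.    -1.   ] F [ 2.  -0.   4.7] [ 0.23  0.63 -0.38  1.92  0.37  0.65 -0.35] 0.0244
```

{"op": "step_arm", "data": {
  "moves": [
    {"rx": 0,"ry": 4,"rz": 0,"dx": -0.4,"dy": 0,"dz": -7.8,"gripper": -1},
    {"rx": 0,"ry": 0,"rz": -3.4,"dx": 0,"dy": 0,"dz": 0,"gripper": -1},
    {"rx": 0,"ry": 0,"rz": -3.3,"dx": 0,"dy": 0,"dz": 0,"gripper": -1},
    {"rx": 0,"ry": 0,"rz": -3.3,"dx": 0,"dy": 0,"dz": 0,"gripper": -1},
    {"rx": 0,"ry": 0,"rz": 0,"dx": 0,"dy": 0,"dz": 0,"gripper": -1}
  ]
}}

```text
clock: 8.05
tcp_pos: [0.5715, -0.0271, 0.009]
orientation: [-1.941, -2.406, -0.075]
contact_force: [-2.6, -1.8, -2.0]
grip_width: 0.024
gripper_force: 58.7
```

```bash
python3 st.py
```

```text
8.05 tcp [ 0.5715 -0.0271  0.009 ] yawx 102.22 z [-0.008  0.069 -0.998] F [-2.6 -1.8 -2. ] [ 0.35  0.65 -0.49  1.91  0.35  0.68 -0.12] 0.024
```

{"op": "step_arm", "data": {
  "moves": [
    {"rx": 0,"ry": 5,"rz": 0,"dx": -0.6,"dy": 0,"dz": -9.8,"gripper": -1},
    {"rx": 0,"ry": 5,"rz": 0,"dx": -0.6,"dy": 0,"dz": -9.8,"gripper": -1},
    {"rx": 0,"ry": 5,"rz": 0,"dx": -0.6,"dy": 0,"dz": -9.8,"gripper": -1},
    {"rx": 0,"ry": 5,"rz": 0,"dx": -0.6,"dy": 0,"dz": -9.8,"gripper": -1},
    {"rx": 0,"ry": 0,"rz": 0,"dx": 0,"dy": 0,"dz": 0,"gripper": -1}
  ]
}}

```text
clock: 8.68
tcp_pos: [0.5764, -0.0383, 0.0472]
orientation: [-1.759, -2.177, -0.385]
contact_force: [-0.3, -2.1, -4.3]
grip_width: 0.024
gripper_force: 59.4
```

```bash
cat > piv.py <<'E'
from st import *
# plate frame
O=np.array([.5539,.0906,0]);n=np.array([-.214,.977,0]);yp=np.array([-.977,-.214,0]);pf=lambda p:np.array([(p-O)@n,(p-O)@yp,p[2]])*1000
p=o['tcp_pos'];x=M[:,0];z=M[:,2]
el=np.degrees(np.arcsin(x[2])); print("tool elev",el.round(2),"tcp plate mm",pf(p).round(1),"pivot(mm)",pf(p-.1125*x+.0025*z).round(1))
E
python3 st.py; python3 piv.py
```

```text
8.68 tcp [ 0.5764 -0.0383  0.0472] yawx 102.3 z [-0.074  0.399 -0.914] F [-0.3 -2.1 -4.3] [ 0.69  0.76 -0.72  1.78  0.09  0.87  0.25] 0.024
tool elev 23.91 tcp plate mm [-130.8    5.6   47.2] pivot(mm) [-232.6    5.6   -0.7]
```

{"op": "step_arm", "data": {
  "moves": [
    {"rx": 0,"ry": 4.7,"rz": 0,"dx": -0.4,"dy": 0,"dz": -9.7,"gripper": -1},
    {"rx": 0,"ry": 4.7,"rz": 0,"dx": -0.4,"dy": 0,"dz": -9.6,"gripper": -1},
    {"rx": 0,"ry": 4.7,"rz": 0,"dx": -0.4,"dy": 0,"dz": -9.6,"gripper": -1},
    {"rx": 0,"ry": 4.7,"rz": 0,"dx": -0.4,"dy": 0,"dz": -9.6,"gripper": -1},
    {"rx": 0,"ry": 4.7,"rz": 0,"dx": -0.4,"dy": 0,"dz": -9.6,"gripper": -1},
    {"rx": 0,"ry": 4.7,"rz": 0,"dx": -0.4,"dy": 0,"dz": -9.6,"gripper": -1},
    {"rx": 0,"ry": 0,"rz": 0,"dx": 0,"dy": 0,"dz": 0,"gripper": -1}
  ]
}}

```text
clock: 9.55
tcp_pos: [0.5832, -0.0696, 0.0924]
orientation: [-1.463, -1.824, -0.728]
contact_force: [-1.7, 2.0, -3.0]
grip_width: 0.0238
gripper_force: 59.2
```

```bash
python3 st.py; python3 piv.py;  python3 - <<'E'
from h import *
s=r.grab_frame("scene");t=r.grab_frame("top")
cv2.imwrite("pics/s5.png",s);cv2.imwrite("pics/t5.png",t)
s=s[30:240,130:330];t=t[130:270,270:430]
a=cv2.resize(s,None,fx=2,fy=2,interpolation=2);b=cv2.resize(t,None,fx=2.4,fy=2.4,interpolation=2)
b=cv2.copyMakeBorder(b,0,420-b.shape[0],0,0,0);cv2.imwrite("pics/c5.png",np.hstack([a,b]))
E
```

```text
9.55 tcp [ 0.5832 -0.0696  0.0924] yawx 103.02 z [-0.162  0.773 -0.613] F [-1.7  2.  -3. ] [ 0.91  1.01 -0.85  1.53 -0.13  1.25  0.49] 0.0238
tool elev 52.17 tcp plate mm [-162.8    5.6   92.4] pivot(mm) [-229.9    4.8    2. ]
```

View pics/c5.png

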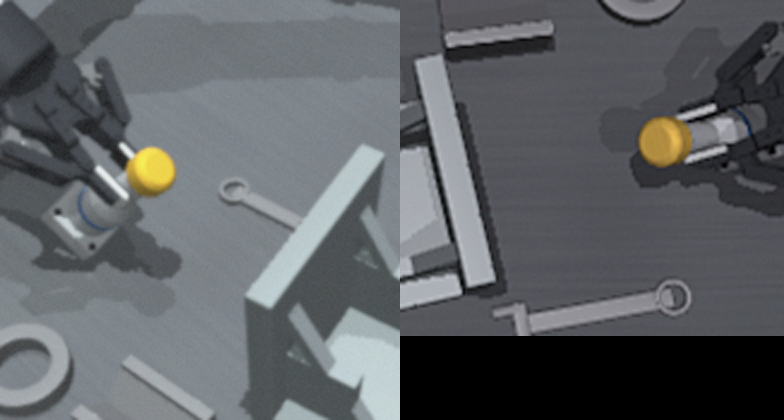

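```bash
cat > head.py <<'E'
from piv import *
def yc(i,u,v,w=22):
    h=cv2.cvtColor(i,cv2.COLOR_BGR2HSV);m=((h[...,0]>12)&(h[...,0]<34)&(h[...,1]>110)&(h[...,2]>70)).astype('uint8')
    k,l,st_,c=cv2.connectedComponentsWithStats(m); j=1+np.argmin([np.hypot(*(q-[u,v]))+(1e3 if a<60 else 0) for q,a in zip(c[1:],st_[1:,4])]); return c[j],st_[j,4]
def head(s,t,gs,gt):
    a,na=yc(s,*gs);b,nb=yc(t,*gt);Ps=[]
    for n_ in("scene","top"):
        K,rv,tt=cam(n_); Ps.append(K@np.c_[cv2.Rodrigues(rv)[0],tt])
    X=cv2.triangulatePoints(Ps[0],Ps[1],a.reshape(2,1),b.reshape(2,1));X=(X[:3]/X[3]).ravel()
    print("px",a.round(1),na,b.round(1),nb,"head world",X.round(4),"plate mm",pf(X).round(1)); return X
E
python3 -c "
from head import *
head(cv2.imread('pics/s5.png'),cv2.imread('pics/t5.png'),(205,115),(377,188))"
```

```text
tool elev 51.97 tcp plate mm [-162.4    6.    92.3] pivot(mm) [-229.8    5.     2.1]
px [205.  115.4] 454 [379.8 188.6] 370 head world [ 0.5783 -0.06    0.1318] plate mm [-152.4    8.4  131.8]
```

{"op": "step_arm", "data": {
  "moves": [
    {"rx": 0,"ry": 0,"rz": 0,"dx": 12.3,"dy": 0,"dz": 15.8,"gripper": -1},
    {"rx": 0,"ry": 0,"rz": 0,"dx": 12.3,"dy": 0,"dz": 15.8,"gripper": -1},
    {"rx": 0,"ry": 0,"rz": 0,"dx": 12.3,"dy": 0,"dz": 15.8,"gripper": -1},
    {"rx": 0,"ry": 0,"rz": 0,"dx": 12.3,"dy": 0,"dz": 15.8,"gripper": -1},
    {"rx": 0,"ry": 0,"rz": 0,"dx": 12.3,"dy": 0,"dz": 15.8,"gripper": -1},
    {"rx": 0,"ry": 0,"rz": 0,"dx": 9.2,"dy": 0,"dz": 11.8,"gripper": -1},
    {"rx": 0,"ry": 0,"rz": 0,"dx": 0,"dy": 0,"dz": 0,"gripper": -1}
  ]
}}

```text
clock: 10.52
tcp_pos: [0.5577, 0.0437, 0.0936]
orientation: [-1.459, -1.827, -0.728]
contact_force: [0.3, -0.1, -7.5]
grip_width: 0.0241
gripper_force: 59.3
```

```bash
python3 st.py; python3 -c "
from head import *
head(r.grab_frame('scene'),r.grab_frame('top'),(260,160),(322,195))"
```

```text
10.53 tcp [0.5577 0.0437 0.0936] yawx 103.33 z [-0.163  0.773 -0.613] F [ 0.3 -0.1 -7.5] [ 0.85  0.96 -0.9   1.72 -0.18  1.05  0.43] 0.0241
tool elev 52.18 tcp plate mm [-46.6   6.3  93.6] pivot(mm) [-113.6    5.1    3.2]
px [265.2 142.1] 451 [318.8 202.8] 374 head world [0.5533 0.0516 0.1332] plate mm [-38.    8.9 133.2]
```

{"op": "step_arm", "data": {
  "moves": [
    {"rx": 0,"ry": 0,"rz": 0,"dx": 0.8,"dy": 0,"dz": 2.6,"gripper": -1},
    {"rx": 0,"ry": 0,"rz": 0,"dx": 0.8,"dy": 0,"dz": 2.6,"gripper": -1},
    {"rx": 0,"ry": 0,"rz": 0,"dx": 1.5,"dy": 0,"dz": 2.0,"gripper": -1},
    {"rx": 0,"ry": 0,"rz": 0,"dx": 0,"dy": 0,"dz": 0,"gripper": -1}
  ]
}}

```text
clock: 11.12
tcp_pos: [0.5572, 0.0495, 0.0915]
orientation: [-1.462, -1.827, -0.729]
contact_force: [0.0, -1.2, -4.6]
grip_width: 0.0238
gripper_force: 59.7
```

```bash
python3 st.py;python3 piv.py
```

```text
11.12 tcp [0.5572 0.0495 0.0915] yawx 103.23 z [-0.161  0.773 -0.614] F [ 0.  -1.2 -4.6] [ 0.85  0.96 -0.91  1.72 -0.18  1.03  0.43] 0.0238
tool elev 52.13 tcp plate mm [-40.8   5.6  91.5] pivot(mm) [-107.9    4.5    1.2]
```

Foot now rests on the table (vertical load dropped); creep on to contact.

{"op": "step_arm", "data": {
  "moves": [
    {"rx": 0,"ry": 0,"rz": 0,"dx": 0.9,"dy": 0,"dz": 2.3,"gripper": -1},
    {"rx": 0,"ry": 0,"rz": 0,"dx": 1.0,"dy": 0,"dz": 1.2,"gripper": -1},
    {"rx": 0,"ry": 0,"rz": 0,"dx": 1.0,"dy": 0,"dz": 1.2,"gripper": -1},
    {"rx": 0,"ry": 0,"rz": 0,"dx": 0,"dy": 0,"dz": 0,"gripper": -1}
  ]
}}

```text
clock: 11.62
tcp_pos: [0.5557, 0.0551, 0.0909]
orientation: [-1.462, -1.826, -0.729]
contact_force: [1.0, -2.2, -2.9]
grip_width: 0.0243
gripper_force: 59.8
```

```bash
python3 st.py;python3 piv.py
```

```text
11.62 tcp [0.5557 0.0551 0.0909] yawx 103.22 z [-0.161  0.773 -0.614] F [ 1.  -2.2 -2.9] [ 0.84  0.96 -0.91  1.73 -0.18  1.02  0.43] 0.0243
tool elev 52.14 tcp plate mm [-35.1   5.8  90.9] pivot(mm) [-102.2    4.7    0.5]
```

{"op": "step_arm", "data": {
  "moves": [
    {"rx": 0,"ry": 0,"rz": 0,"dx": 0.8,"dy": 0,"dz": 1.0,"gripper": -1},
    {"rx": 0,"ry": 0,"rz": 0,"dx": 0.8,"dy": 0,"dz": 1.0,"gripper": -1},
    {"rx": 0,"ry": 0,"rz": 0,"dx": 0,"dy": 0,"dz": 0,"gripper": -1}
  ]
}}

```text
clock: 12.0
tcp_pos: [0.5552, 0.0574, 0.0908]
orientation: [-1.462, -1.826, -0.729]
contact_force: [0.5, -2.0, -4.1]
grip_width: 0.0242
gripper_force: 59.7
```

```bash
python3 st.py;python3 piv.py
```

```text
12.0 tcp [0.5552 0.0574 0.0908] yawx 103.2 z [-0.161  0.773 -0.614] F [ 0.5 -2.  -4.1] [ 0.84  0.96 -0.91  1.74 -0.19  1.02  0.43] 0.0242
tool elev 52.14 tcp plate mm [-32.7   5.8  90.8] pivot(mm) [-99.7   4.8   0.4]
```

{"op": "step_arm", "data": {
  "moves": [
    {"rx": 0,"ry": 0,"rz": 0,"dx": 0.8,"dy": 0,"dz": 1.0,"gripper": -1},
    {"rx": 0,"ry": 0,"rz": 0,"dx": 0.8,"dy": 0,"dz": 1.0,"gripper": -1},
    {"rx": 0,"ry": 0,"rz": 0,"dx": 0.8,"dy": 0,"dz": 1.0,"gripper": -1},
    {"rx": 0,"ry": 0,"rz": 0,"dx": 0,"dy": 0,"dz": 0,"gripper": -1}
  ]
}}

```text
clock: 12.5
tcp_pos: [0.5554, 0.0579, 0.0905]
orientation: [-1.467, -1.827, -0.728]
contact_force: [-1.3, -14.9, 2.8]
grip_width: 0.0241
gripper_force: 61.2
```

```bash
python3 st.py; python3 -c "
from head import *
head(r.grab_frame('scene'),r.grab_frame('top'),(268,145),(312,203))"
```

```text
12.5 tcp [0.5554 0.0579 0.0905] yawx 103.03 z [-0.158  0.771 -0.616] F [ -1.3 -14.9   2.8] [ 0.84  0.96 -0.91  1.74 -0.19  1.01  0.42] 0.0241
tool elev 51.94 tcp plate mm [-32.3   5.5  90.5] pivot(mm) [-99.7   4.7   0.3]
px [269.6 145.2] 227 [309.9 204.9] 355 head world [0.5515 0.0654 0.1343] plate mm [-24.2   7.7 134.3]
```

{"op": "step_arm", "data": {
  "moves": [
    {"rx": 0,"ry": 0,"rz": 0,"dx": -1.0,"dy": 0,"dz": -1.3,"gripper": -1},
    {"rx": 0,"ry": 0,"rz": 0,"dx": 0,"dy": 0,"dz": 0,"gripper": -1},
    {"rx": 0,"ry": 0,"rz": 0,"dx": 0,"dy": 0,"dz": 0,"gripper": 1},
    {"rx": 0,"ry": 0,"rz": 0,"dx": 0,"dy": 0,"dz": 0,"gripper": 1},
    {"rx": 0,"ry": 0,"rz": 0,"dx": 0,"dy": 0,"dz": 0,"gripper": 1},
    {"rx": 0,"ry": 0,"rz": 0,"dx": 0,"dy": 0,"dz": 0,"gripper": 1},
    {"rx": 0,"ry": 0,"rz": 0,"dx": 0,"dy": 0,"dz": 0,"gripper": 1},
    {"rx": 0,"ry": 0,"rz": 0,"dx": 0,"dy": 0,"dz": 0,"gripper": 1},
    {"rx": 0,"ry": 0,"rz": 0,"dx": 0,"dy": 0,"dz": 0,"gripper": 1}
  ]
}}

```text
clock: 13.72
tcp_pos: [0.5548, 0.0595, 0.0908]
orientation: [-1.462, -1.826, -0.729]
contact_force: [0.5, -0.3, -0.7]
grip_width: 0.0855
gripper_force: 0.0
```

```bash
python3 st.py; python3 -c "
from head import *
head(r.grab_frame('scene'),r.grab_frame('top'),(268,145),(312,203))"
```

```text
13.72 tcp [0.5548 0.0595 0.0908] yawx 103.2 z [-0.161  0.773 -0.614] F [ 0.5 -0.3 -0.7] [ 0.84  0.96 -0.91  1.74 -0.19  1.02  0.43] 0.0855
tool elev 52.14 tcp plate mm [-30.6   5.8  90.8] pivot(mm) [-97.7   4.8   0.5]
px [269.4 145.5] 228 [309.9 204.4] 359 head world [0.5523 0.0655 0.1344] plate mm [-24.2   6.9 134.4]
```

{"op": "step_arm", "data": {
  "moves": [
    {"rx": 0,"ry": 0,"rz": 0,"dx": 0,"dy": 0,"dz": -20,"gripper": 1},
    {"rx": 0,"ry": 0,"rz": 0,"dx": 0,"dy": 0,"dz": -30,"gripper": 1},
    {"rx": 0,"ry": 0,"rz": 0,"dx": 0,"dy": 0,"dz": -30,"gripper": 1},
    {"rx": 0,"ry": 0,"rz": 0,"dx": 0,"dy": 0,"dz": -30,"gripper": 1},
    {"rx": 0,"ry": 0,"rz": 0,"dx": 0,"dy": 0,"dz": -30,"gripper": 1},
    {"rx": 0,"ry": -5,"rz": 0,"dx": -10,"dy": 0,"dz": -15,"gripper": -0.44},
    {"rx": 0,"ry": -5,"rz": 0,"dx": -15,"dy": 0,"dz": -15,"gripper": -0.44},
    {"rx": 0,"ry": 0,"rz": 0,"dx": 0,"dy": 0,"dz": 0,"gripper": -0.44}
  ]
}}

```text
clock: 14.82
tcp_pos: [0.5864, -0.0871, 0.1785]
orientation: [-1.569, -1.958, -0.619]
contact_force: [-0.4, -0.3, -0.3]
grip_width: 0.0321
gripper_force: 0.0
```

```bash
python3 st.py
python3 - <<'E'
from head import *
s=r.grab_frame('scene');t=r.grab_frame('top')
cv2.imwrite("pics/s6.png",s);cv2.imwrite("pics/t6.png",t)
head(s,t,(269,145),(310,204))
a=cv2.resize(s[60:240,160:340],None,fx=2.2,fy=2.2,interpolation=2);b=cv2.resize(t[140:280,270:430],None,fx=2.4,fy=2.4,interpolation=2)
b=cv2.copyMakeBorder(b,0,a.shape[0]-b.shape[0],0,0,0);cv2.imwrite("pics/c6.png",np.hstack([a,b]))
E
```

```text
14.82 tcp [ 0.5864 -0.0871  0.1785] yawx 103.01 z [-0.132  0.657 -0.742] F [-0.4 -0.3 -0.3] [ 0.91  0.81 -0.87  1.54 -0.1   1.29  0.4 ] 0.0321
tool elev 42.04 tcp plate mm [-180.6    6.3  178.5] pivot(mm) [-262.4    5.3  101.3]
px [269.4 145.5] 228 [309.9 204.4] 357 head world [0.5524 0.0655 0.1344] plate mm [-24.2   6.9 134.4]
```

View pics/c6.png

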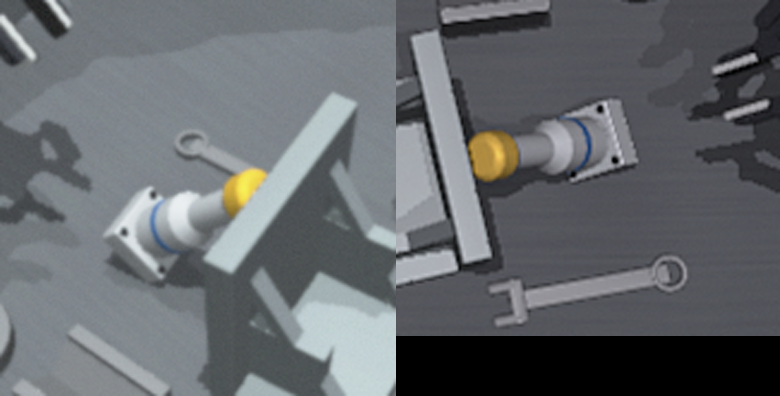

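The bonnet leans by itself (head crop (490,155), foot (610,140)), untouched. The finger pads' ends are at crop (714,70) and (727,113).

Run:
```python
from piv import *
f=lambda c:(270+(c[0]-396)/2.4,140+c[1]/2.4)
for c in((622,100),(637,162)): print("rear corner",pf(back("top",f(c),.036)).round(1))
for c in((600,100),): print(pf(back("top",f(c),.054)).round(1))
for zt in(-.02,-.01,0,.01,.02):
    q=p+zt*M[:,2]; print(zt,[pf(back("top",f(c),q[2])).round(1) for c in((714,70),(727,113))], "model",pf(q).round(1))
```

```text
tool elev 42.23 tcp plate mm [-179.7    7.3  177.1] pivot(mm) [-261.3    6.5   99.6]
rear corner [-144.6  -22.2   36. ]
rear corner [-143.8   31.2   36. ]
[-123.8  -24.    54. ]
-0.02 [array([-184.6,   -8. ,  191.9]), array([-185.6,   24. ,  191.9])] model [-193.1    7.5  191.9]
-0.01 [array([-186.5,   -9. ,  184.5]), array([-187.5,   23.3,  184.5])] model [-186.4    7.4  184.5]
0 [array([-188.5,  -10. ,  177.1]), array([-189.5,   22.5,  177.1])] model [-179.7    7.3  177.1]
0.01 [array([-190.4,  -11. ,  169.7]), array([-191.4,   21.8,  169.7])] model [-172.9    7.2  169.7]
0.02 [array([-192.4,  -12. ,  162.3]), array([-193.4,   21.1,  162.3])] model [-166.2    7.1  162.3]
```

{"op": "step_arm", "data": {
  "moves": [
    {"rx": 0,"ry": 0,"rz": 0,"dx": -19.8,"dy": 2,"dz": 22,"gripper": -0.44},
    {"rx": 0,"ry": 0,"rz": 0,"dx": -19.8,"dy": 0,"dz": 22,"gripper": -0.44},
    {"rx": 0,"ry": 0,"rz": 0,"dx": -19.8,"dy": 0,"dz": 22,"gripper": -0.44},
    {"rx": 0,"ry": 0,"rz": 0,"dx": -19.8,"dy": 0,"dz": 22,"gripper": -0.44},
    {"rx": 0,"ry": 0,"rz": 0,"dx": -19.8,"dy": 0,"dz": 22,"gripper": -0.44},
    {"rx": 0,"ry": 0,"rz": 0,"dx": 11,"dy": 0,"dz": 10,"gripper": -0.44},
    {"rx": 0,"ry": 0,"rz": 0,"dx": 0,"dy": 0,"dz": 0,"gripper": -0.44}
  ]
}}

```text
clock: 15.8
tcp_pos: [0.5857, -0.0685, 0.0304]
orientation: [-1.563, -1.956, -0.619]
contact_force: [0.4, 0.0, 1.3]
grip_width: 0.024
gripper_force: 0.0
```

```bash
python3 st.py; python3 piv.py
```

```text
15.8 tcp [ 0.5857 -0.0685  0.0304] yawx 103.13 z [-0.136  0.659 -0.74 ] F [0.4 0.  1.3] [ 0.86  0.99 -0.8   1.6  -0.02  1.08  0.46] 0.024
tool elev 42.28 tcp plate mm [-162.2    3.    30.4] pivot(mm) [-243.8    1.9  -47.1]
```

{"op": "step_arm", "data": {
  "moves": [
    {"rx": 0,"ry": 0,"rz": 0,"dx": 3,"dy": 0,"dz": 2.7,"gripper": -0.44},
    {"rx": 0,"ry": 0,"rz": 0,"dx": 3,"dy": 0,"dz": 2.7,"gripper": -0.44},
    {"rx": 0,"ry": 0,"rz": 0,"dx": 3,"dy": 0,"dz": 2.7,"gripper": -0.44},
    {"rx": 0,"ry": 0,"rz": 0,"dx": 3,"dy": 0,"dz": 2.7,"gripper": -0.44},
    {"rx": 0,"ry": 0,"rz": 0,"dx": 3,"dy": 0,"dz": 2.7,"gripper": -0.44},
    {"rx": 0,"ry": 0,"rz": 0,"dx": 3,"dy": 0,"dz": 2.7,"gripper": -0.44}
  ]
}}

```text
clock: 16.55
tcp_pos: [0.5809, -0.0473, 0.0293]
orientation: [-1.568, -1.956, -0.618]
contact_force: [-0.3, -0.1, 0.0]
grip_width: 0.0239
gripper_force: 0.0
```

```bash
python3 st.py; python3 -c "
from head import *
head(r.grab_frame('scene'),r.grab_frame('top'),(269,145),(310,204))"
```

```text
16.55 tcp [ 0.5809 -0.0473  0.0293] yawx 102.93 z [-0.134  0.657 -0.741] F [-0.3 -0.1  0. ] [ 0.84  0.98 -0.81  1.64 -0.03  1.04  0.44] 0.0239
tool elev 42.14 tcp plate mm [-140.5    3.2   29.3] pivot(mm) [-222.3    2.3  -48. ]
px [269.3 145.5] 229 [309.9 204.4] 358 head world [0.5523 0.0655 0.1344] plate mm [-24.2   6.9 134.4]
```

{"op": "step_arm", "data": {
  "moves": [
    {"rx": 0,"ry": 0,"rz": 0,"dx": 2.2,"dy": 0,"dz": 2,"gripper": -0.44},
    {"rx": 0,"ry": 0,"rz": 0,"dx": 2.2,"dy": 0,"dz": 2,"gripper": -0.44},
    {"rx": 0,"ry": 0,"rz": 0,"dx": 2.2,"dy": 0,"dz": 2,"gripper": -0.44},
    {"rx": 0,"ry": 0,"rz": 0,"dx": 2.2,"dy": 0,"dz": 2,"gripper": -0.44}
  ]
}}

```text
clock: 17.15
tcp_pos: [0.5804, -0.0429, 0.0286]
orientation: [-1.579, -1.959, -0.615]
contact_force: [-0.6, -21.4, 8.5]
grip_width: 0.0237
gripper_force: 10.3
```

```bash
python3 st.py; python3 -c "
from head import *
head(r.grab_frame('scene'),r.grab_frame('top'),(269,145),(310,204))"
```

```text
17.15 tcp [ 0.5804 -0.0429  0.0286] yawx 102.68 z [-0.128  0.652 -0.747] F [ -0.6 -21.4   8.5] [ 0.84  0.97 -0.81  1.65 -0.02  1.02  0.43] 0.0237
tool elev 41.62 tcp plate mm [-136.1    2.7   28.6] pivot(mm) [-218.6    2.2  -48. ]
px [269.4 145.5] 225 [309.9 204.3] 357 head world [0.5525 0.0656 0.1346] plate mm [-24.1   6.7 134.6]
```

{"op": "step_arm", "data": {
  "moves": [
    {"rx": 0,"ry": 0,"rz": 0,"dx": -15,"dy": 0,"dz": -13.4,"gripper": -0.44},
    {"rx": 0,"ry": 0,"rz": 0,"dx": -15,"dy": 0,"dz": -13.4,"gripper": -0.44},
    {"rx": 0,"ry": -7.3,"rz": 0,"dx": 0,"dy": 0,"dz": 0,"gripper": -0.44},
    {"rx": 0,"ry": -7.3,"rz": 0,"dx": 0,"dy": 0,"dz": 0,"gripper": -0.44},
    {"rx": 0,"ry": -7.3,"rz": 0,"dx": 0,"dy": 0,"dz": 0,"gripper": -0.44},
    {"rx": 0,"ry": 0,"rz": 0,"dx": 0,"dy": 0,"dz": 0,"gripper": -0.44}
  ]
}}

```text
clock: 18.0
tcp_pos: [0.5874, -0.0723, 0.0308]
orientation: [-1.782, -2.231, -0.334]
contact_force: [0.8, 0.1, -0.2]
grip_width: 0.0239
gripper_force: 0.0
```

```bash
python3 st.py; python3 -c "
from head import *
head(r.grab_frame('scene'),r.grab_frame('top'),(269,145),(310,204))"
```

```text
18.0 tcp [ 0.5874 -0.0723  0.0308] yawx 102.92 z [-0.063  0.341 -0.938] F [ 0.8  0.1 -0.2] [ 0.68  0.77 -0.68  1.75  0.15  0.86  0.25] 0.0239
tool elev 20.25 tcp plate mm [-166.3    2.1   30.8] pivot(mm) [-271.     1.1  -10.5]
px [269.3 145.4] 232 [309.9 204.2] 357 head world [0.5527 0.0655 0.1349] plate mm [-24.3   6.6 134.9]
```

{"op": "step_arm", "data": {
  "moves": [
    {"rx": 0,"ry": 0,"rz": 0,"dx": -4.7,"dy": 0,"dz": 12.6,"gripper": -0.44},
    {"rx": 0,"ry": 0,"rz": 0,"dx": -4.7,"dy": 0,"dz": 12.6,"gripper": -0.44},
    {"rx": 0,"ry": 0,"rz": 0,"dx": 4.7,"dy": 0,"dz": 1.7,"gripper": -0.44},
    {"rx": 0,"ry": 0,"rz": 0,"dx": 4.7,"dy": 0,"dz": 1.7,"gripper": -0.44},
    {"rx": 0,"ry": 0,"rz": 0,"dx": 4.7,"dy": 0,"dz": 1.7,"gripper": -0.44},
    {"rx": 0,"ry": 0,"rz": 0,"dx": 4.7,"dy": 0,"dz": 1.7,"gripper": -0.44},
    {"rx": 0,"ry": 0,"rz": 0,"dx": 2.8,"dy": 0,"dz": 1,"gripper": -0.44},
    {"rx": 0,"ry": 0,"rz": 0,"dx": 2.8,"dy": 0,"dz": 1,"gripper": -0.44}
  ]
}}

```text
clock: 19.1
tcp_pos: [0.5818, -0.0499, 0.0025]
orientation: [-1.789, -2.226, -0.333]
contact_force: [0.1, -0.4, 0.2]
grip_width: 0.0237
gripper_force: 0.0
```

```bash
python3 st.py; python3 -c "
from head import *
head(r.grab_frame('scene'),r.grab_frame('top'),(269,145),(310,204))"
```

```text
19.1 tcp [ 0.5818 -0.0499  0.0025] yawx 102.57 z [-0.062  0.34  -0.938] F [ 0.1 -0.4  0.2] [ 0.64  0.8  -0.66  1.79  0.17  0.79  0.21] 0.0237
tool elev 20.22 tcp plate mm [-143.2    2.8    2.5] pivot(mm) [-247.9    2.4  -38.8]
px [269.3 145.5] 233 [309.9 204.2] 356 head world [0.5526 0.0656 0.1348] plate mm [-24.2   6.6 134.8]
```

{"op": "step_arm", "data": {
  "moves": [
    {"rx": 0,"ry": 0,"rz": 0,"dx": 2.8,"dy": 0,"dz": 1,"gripper": -0.44},
    {"rx": 0,"ry": 0,"rz": 0,"dx": 2.8,"dy": 0,"dz": 1,"gripper": -0.44},
    {"rx": 0,"ry": 0,"rz": 0,"dx": 2.8,"dy": 0,"dz": 1,"gripper": -0.44},
    {"rx": 0,"ry": 0,"rz": 0,"dx": 2.8,"dy": 0,"dz": 1,"gripper": -0.44}
  ]
}}

```text
clock: 19.7
tcp_pos: [0.5807, -0.0454, 0.0016]
orientation: [-1.799, -2.228, -0.328]
contact_force: [2.0, -11.6, -5.9]
grip_width: 0.0241
gripper_force: 6.9
```

```bash
python3 st.py; python3 -c "
from head import *
head(r.grab_frame('scene'),r.grab_frame('top'),(269,145),(310,204))"
```

```text
19.7 tcp [ 0.5807 -0.0454  0.0016] yawx 102.3 z [-0.059  0.333 -0.941] F [  2.  -11.6  -5.9] [ 0.63  0.79 -0.66  1.8   0.17  0.78  0.19] 0.0241
tool elev 19.77 tcp plate mm [-138.6    2.9    1.6] pivot(mm) [-243.6    3.   -38.8]
px [269.3 144.9] 249 [309.7 203.4] 361 head world [0.5536 0.0662 0.1374] plate mm [-23.8   5.5 137.4]
```

{"op": "step_arm", "data": {
  "moves": [
    {"rx": 0,"ry": 0,"rz": 0,"dx": 2.8,"dy": 0,"dz": 1,"gripper": -0.44},
    {"rx": 0,"ry": 0,"rz": 0,"dx": 2.8,"dy": 0,"dz": 1,"gripper": -0.44},
    {"rx": 0,"ry": 0,"rz": 0,"dx": 2.8,"dy": 0,"dz": 1,"gripper": -0.44},
    {"rx": 0,"ry": 0,"rz": 0,"dx": 2.8,"dy": 0,"dz": 1,"gripper": -0.44},
    {"rx": 0,"ry": 0,"rz": 0,"dx": 2.8,"dy": 0,"dz": 1,"gripper": -0.44}
  ]
}}

```text
clock: 20.42
tcp_pos: [0.575, -0.0274, 0.0006]
orientation: [-1.792, -2.225, -0.328]
contact_force: [0.8, -5.9, -9.1]
grip_width: 0.024
gripper_force: 4.3
```

```bash
python3 st.py; python3 -c "
from head import *
head(r.grab_frame('scene'),r.grab_frame('top'),(269,145),(310,204))"
```

```text
20.43 tcp [ 0.575  -0.0274  0.0006] yawx 102.4 z [-0.064  0.337 -0.939] F [ 0.8 -5.9 -9.1] [ 0.61  0.79 -0.66  1.82  0.17  0.76  0.17] 0.024
tool elev 20.04 tcp plate mm [-119.8    4.6    0.6] pivot(mm) [-224.6    4.5  -40.3]
px [267.2 144.2] 376 [308.7 196.4] 373 head world [0.564  0.0692 0.1509] plate mm [-23.1  -5.3 150.9]
```

{"op": "step_arm", "data": {
  "moves": [
    {"rx": 0,"ry": 0,"rz": 0,"dx": 2.8,"dy": 0,"dz": 1,"gripper": -0.44},
    {"rx": 0,"ry": 0,"rz": 0,"dx": 0,"dy": 0,"dz": 0,"gripper": -0.44}
  ]
}}

```text
clock: 20.78
tcp_pos: [0.5747, -0.0223, 0.0017]
orientation: [-1.79, -2.225, -0.33]
contact_force: [-0.4, -5.9, -7.4]
grip_width: 0.024
gripper_force: 3.5
```

```bash
python3 st.py
python3 - <<'E'
from head import *
s=r.grab_frame('scene');t=r.grab_frame('top')
head(s,t,(269,145),(310,204))
a=cv2.resize(s[90:220,190:310],None,fx=3.2,fy=3.2,interpolation=2);b=cv2.resize(t[150:270,280:400],None,fx=3.2,fy=3.2,interpolation=2)
b=cv2.copyMakeBorder(b,0,a.shape[0]-b.shape[0],0,0,0);cv2.imwrite("pics/c7.png",np.hstack([a,b]))
E
```

```text
20.77 tcp [ 0.5747 -0.0223  0.0017] yawx 102.5 z [-0.064  0.339 -0.939] F [-0.4 -5.9 -7.4] [ 0.61  0.78 -0.67  1.82  0.16  0.76  0.17] 0.024
tool elev 20.17 tcp plate mm [-114.8    3.8    1.7] pivot(mm) [-219.5    3.5  -39.4]
px [266.6 144.4] 392 [308.4 195.1] 380 head world [0.566  0.0697 0.1525] plate mm [-23.   -7.3 152.5]
```

View pics/c7.png

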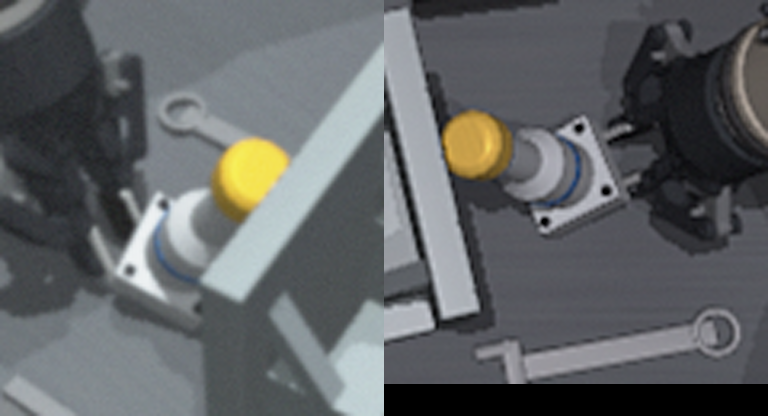

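The lower crop shows the bonnet nearly upright at about 23°. Its foot has yawed roughly 16° and its rear corner is propped on the finger at (635,185). I'll back the finger out slowly so it settles onto its foot.

{"op": "step_arm", "data": {
  "moves": [
    {"rx": 0,"ry": 0,"rz": 0,"dx": -2.8,"dy": 0,"dz": -1,"gripper": -0.44},
    {"rx": 0,"ry": 0,"rz": 0,"dx": -2.8,"dy": 0,"dz": -1,"gripper": -0.44},
    {"rx": 0,"ry": 0,"rz": 0,"dx": -2.8,"dy": 0,"dz": -1,"gripper": -0.44},
    {"rx": 0,"ry": 0,"rz": 0,"dx": -2.8,"dy": 0,"dz": -1,"gripper": -0.44},
    {"rx": 0,"ry": 0,"rz": 0,"dx": -2.8,"dy": 0,"dz": -1,"gripper": -0.44},
    {"rx": 0,"ry": 0,"rz": 0,"dx": -2.8,"dy": 0,"dz": -1,"gripper": -0.44}
  ]
}}

```text
clock: 21.62
tcp_pos: [0.5793, -0.0386, 0.0025]
orientation: [-1.789, -2.226, -0.333]
contact_force: [-0.6, 0.0, -0.2]
grip_width: 0.0243
gripper_force: 0.0
```

```bash
python3 st.py; python3 -c "
from head import *
head(r.grab_frame('scene'),r.grab_frame('top'),(266,145),(309,196))"
```

```text
21.62 tcp [ 0.5793 -0.0386  0.0025] yawx 102.56 z [-0.063  0.34  -0.938] F [-0.6  0.  -0.2] [ 0.63  0.79 -0.66  1.8   0.16  0.78  0.19] 0.0243
tool elev 20.24 tcp plate mm [-131.6    2.8    2.5] pivot(mm) [-236.3    2.4  -38.8]
px [251.5 123.5] 492 [339.7 200.7] 351 head world [0.553  0.0173 0.1507] plate mm [-71.4  16.6 150.7]
```

{"op": "step_arm", "data": {
  "moves": [
    {"rx": 0,"ry": 0,"rz": 0,"dx": -10,"dy": -6.5,"dz": -20,"gripper": -0.44},
    {"rx": 0,"ry": 0,"rz": 0,"dx": -10,"dy": -6.5,"dz": -20,"gripper": -0.44},
    {"rx": 0,"ry": 7.3,"rz": 0,"dx": -10,"dy": 0,"dz": -10,"gripper": -0.44},
    {"rx": 0,"ry": 7.3,"rz": 0,"dx": -10,"dy": 0,"dz": -10,"gripper": -0.44},
    {"rx": 0,"ry": 7.3,"rz": 0,"dx": 0,"dy": 0,"dz": -10,"gripper": -0.44},
    {"rx": 0,"ry": 0,"rz": 0,"dx": 0,"dy": 0,"dz": 0,"gripper": -0.44}
  ]
}}

```text
clock: 22.48
tcp_pos: [0.5798, -0.1097, 0.0499]
orientation: [-1.577, -1.951, -0.619]
contact_force: [-0.0, -0.2, -0.6]
grip_width: 0.0239
gripper_force: 0.0
```

```bash
cat > foot.py <<'E'
from head import *
from scipy.optimize import minimize
# fit foot: visible top-face square (z=24mm) against the bright grey-white mask in the top view
def foot(t,x0,half=28):
    h=cv2.cvtColor(t,cv2.COLOR_BGR2HSV);m=((h[...,2]>105)&(h[...,1]<45)).astype(np.uint8)
    def W(q):
        c,s=np.cos(q[2]),np.sin(q[2]);S=np.array([[-1,-1],[1,-1],[1,1],[-1,1]])*half/1000
        c2=np.c_[q[0]/1000+S[:,0]*c-S[:,1]*s,q[1]/1000+S[:,0]*s+S[:,1]*c]
        return O+c2[:,:1]*n+c2[:,1:]*yp
    bp=lambda P:proj("top",P)
    C=proj("top",[O+x0[0]/1000*n+x0[1]/1000*yp])[0]
    def cost(q):
        lo=W(q).copy();hi=lo+[0,0,.024]; pts=np.r_[bp(lo),bp(hi)]
        # add body/neck/head silhouette
        c3=O+q[0]/1000*n+q[1]/1000*yp
        im=np.zeros((420*4,560*4),np.uint8);cv2.fillConvexPoly(im,np.int32(np.round(cv2.convexHull(np.float32(pts))*4+1.5)),1)
        for z,R in((.076,.022),(.138,.013),(.165,.019),(.138,.019)):
            a=np.linspace(0,2*np.pi,24);cc=c3+np.c_[R*np.cos(a),R*np.sin(a),0*a+z];im2=bp(cc);cv2.fillConvexPoly(im,np.int32(np.round(im2*4+1.5)),1)
        im=cv2.resize(im.astype(np.float32),(560,420),interpolation=cv2.INTER_AREA)
        u,v=int(C[0]),int(C[1]);sl=np.s_[v-32:v+32,u-40:u+40]
        yel=((h[...,0]>12)&(h[...,0]<34)&(h[...,1]>110)&(h[...,2]>70))
        return np.abs(im[sl]-((m>0)|yel)[sl]).sum()
    best=min((minimize(cost,[x0[0],x0[1],a],method='Nelder-Mead',options=dict(initial_simplex=[[x0[0],x0[1],a],[x0[0]+6,x0[1],a],[x0[0],x0[1]+6,a],[x0[0],x0[1],a+.2]],maxiter=120)) for a in(-.6,-.2,.2,.6)),key=lambda s:s.fun)
    print("foot x,y(mm)",best.x[:2].round(1),"yaw deg",np.degrees(best.x[2]).round(1),"cost",best.fun,"mask",m[int(C[1])-32:int(C[1])+32,int(C[0])-40:int(C[0])+40].sum())
    return best.x
if __name__=="__main__":
    import sys
    s=r.grab_frame('scene');t=r.grab_frame('top');X=head(s,t,(252,124),(339,200));q=pf(X);foot(t,q[:2])
E
python3 st.py;python3 foot.py
```

```text
22.48 tcp [ 0.5798 -0.1097  0.0499] yawx 102.43 z [-0.13   0.657 -0.742] F [-0.  -0.2 -0.6] [ 0.9   0.97 -0.79  1.57 -0.02  1.15  0.49] 0.0239
tool elev 42.06 tcp plate mm [-201.2   17.6   49.9] pivot(mm) [-283.1   17.4  -27.3]
px [241.3 121.1] 477 [345.9 198.4] 358 head world [0.5584 0.0044 0.1502] plate mm [-85.2  14.  150.2]
foot x,y(mm) [-84.2  14.6] yaw deg 7.2 cost 510.0 mask 638
```

{"op": "step_arm", "data": {
  "moves": [
    {"rx": 0,"ry": 0,"rz": 0,"dx": 0,"dy": 0,"dz": 0,"gripper": -0.44},
    {"rx": 0,"ry": 0,"rz": 0,"dx": 0,"dy": 0,"dz": 0,"gripper": -0.44}
  ]
}}

```text
clock: 22.82
tcp_pos: [0.5797, -0.103, 0.0522]
orientation: [-1.565, -1.959, -0.616]
contact_force: [-0.3, -0.5, 0.2]
grip_width: 0.0239
gripper_force: 0.0
```

Run:
```python
from head import *
s=r.grab_frame('scene');t=r.grab_frame('top');head(s,t,(241,121),(346,198))
cv2.imwrite('pics/t8.png',t);cv2.imwrite('pics/s8.png',s)
h=cv2.cvtColor(t,cv2.COLOR_BGR2HSV)
print(proj("top",[O+[0,0,.0]-.085*n+.014*yp,O-.085*n+.014*yp+[0,0,.024]]))
for v in range(178,232,2): print(v,''.join("%4d"%x for x in h[v,322:392:3,2]))
```

```text
tool elev 42.05 tcp plate mm [-194.7   16.2   52.2] pivot(mm) [-276.6   15.   -25. ]
px [241.2 121.1] 477 [346.  198.2] 359 head world [0.5586 0.0043 0.1503] plate mm [-85.3  13.9 150.3]
[[337.87343466 207.96339436]
 [339.02092169 206.59251294]]
178   93  92  92  91  90  93  90  91  91  92  92  92  91  92  91  92  93  89  91  92  91  92  77  80
180   94  93  94  94  93  92  92  92  93  91  90  90  91  91  89  91  90  91  92  91  91  92  78  79
182   92  95  85  87  91  90  90  93  92  91  90  91  91  92  91  90  92  92  89  93  90  89  81  82
184   95  85  81  81  80  95  91  92  91  90  91  90  90  91  89  90  90  90  90  90  89  92  78  77
186   84  81  81  80  82  83  92  92  94  93  88  90  91  92  90  91  92  90  92  89  90  90  92  91
188   79  82  80  78  80  79  94 130 128 116  92  89  89  90  89  89  91  91  90  91  91  92  91  91
190   78  78  80  78  80  80 146 176 199 182 150  90  89  89  88  90  90  90  91  92  92  91  93  93
192   78  83  82  80  81  89 175 232 233 231 196 111  89  91  90  90  90  90  90  92  92  92  91  92
194   87  82  82  75 119 152 219 232 232 231 2
[... 1172 characters left out ...]
91  94 126 232 242 190 187 200 203 141  62  88  87  88  89  88  88  89  90  91  92  90  92  92
220   92  95  53 173 169 230 236 167  58  89  90  88  89  87  89  90  88  89  89  89  89  92  91  90
222   93  93  79 178 126 183  50  88  90  88  88  90  88  91  90  92  91  93  90  91  91  92  93  92
224   92  93  91 176  79  67  91  93  89  90  91  89  88  89  90  88  88  91  87  91  90  93  93  92
226   93  91  93  78  93  92  90  90  91  90  88  89  89  86  89  87  88  90  89  90  90  90  89  90
228   92  91  92  93  89  90  90  91  90  88  88  89  88  88  88  88  89  91  89  89  91  89  90  90
230   91  91  91  90  91  92  90  90  89  88  87  89  88  90  89  88  91  91  90  91  90  94  94  94
```

```bash
python3 - <<'E'
import re
s=open('foot.py').read()
s=s.replace("sl=np.s_[v-32:v+32,u-40:u+40]","sl=np.s_[v-28:v+32,max(u-30,306):u+34]")
s=s.replace("m=((h[...,2]>105)&(h[...,1]<45)).astype(np.uint8)","m=cv2.morphologyEx((h[...,2]>104).astype(np.uint8),cv2.MORPH_CLOSE,np.ones((7,7)))")
open('foot.py','w').write(s)
E
python3 - <<'E'
from foot import *
t=cv2.imread('pics/t8.png');foot(t,(-83,14))
print(proj("top",[O-.083*n+.014*yp]),proj("top",[O-.0*n+.014*yp+[0,0,.18]]))
E
```

```text
tool elev 42.07 tcp plate mm [-195.3   16.3   51.8] pivot(mm) [-277.1   15.3  -25.4]
foot x,y(mm) [-85.2  14.5] yaw deg 6.8 cost 76.0 mask 1252
[[336.9308891  208.18430527]] [[299.86173261 207.16601155]]
```

{"op": "step_arm", "data": {
  "moves": [
    {"rx": 0,"ry": 0,"rz": 0,"dx": -10.7,"dy": 1.5,"dz": 11.9,"gripper": -0.44},
    {"rx": 0,"ry": 0,"rz": 0,"dx": -10.7,"dy": 0,"dz": 11.9,"gripper": -0.44},
    {"rx": 0,"ry": 0,"rz": 0,"dx": -10.2,"dy": 0,"dz": 11.3,"gripper": -0.44},
    {"rx": 0,"ry": 0,"rz": 0,"dx": 11.1,"dy": 0,"dz": 10,"gripper": -0.44},
    {"rx": 0,"ry": 0,"rz": 0,"dx": 11.1,"dy": 0,"dz": 10,"gripper": -0.44},
    {"rx": 0,"ry": 0,"rz": 0,"dx": 11.1,"dy": 0,"dz": 10,"gripper": -0.44},
    {"rx": 0,"ry": 0,"rz": 0,"dx": 11.1,"dy": 0,"dz": 10,"gripper": -0.44},
    {"rx": 0,"ry": 0,"rz": 0,"dx": 0,"dy": 0,"dz": 0,"gripper": -0.44}
  ]
}}

```text
clock: 23.92
tcp_pos: [0.5684, -0.0436, 0.0048]
orientation: [-1.564, -1.957, -0.617]
contact_force: [-0.2, -0.3, -0.2]
grip_width: 0.024
gripper_force: 0.0
```

```bash
python3 st.py; python3 piv.py
```

```text
23.93 tcp [ 0.5684 -0.0436  0.0048] yawx 103.1 z [-0.136  0.658 -0.741] F [-0.2 -0.3 -0.2] [ 0.84  1.   -0.79  1.67 -0.02  1.    0.46] 0.024
tool elev 42.17 tcp plate mm [-134.2   14.5    4.8] pivot(mm) [-215.9   13.4  -72.5]
```

{"op": "step_arm", "data": {
  "moves": [
    {"rx": 0,"ry": 0,"rz": 0,"dx": 3,"dy": 0,"dz": 2.7,"gripper": -0.44},
    {"rx": 0,"ry": 0,"rz": 0,"dx": 3,"dy": 0,"dz": 2.7,"gripper": -0.44},
    {"rx": 0,"ry": 0,"rz": 0,"dx": 3,"dy": 0,"dz": 2.7,"gripper": -0.44},
    {"rx": 0,"ry": 0,"rz": 0,"dx": 3,"dy": 0,"dz": 2.7,"gripper": -0.44},
    {"rx": 0,"ry": 0,"rz": 0,"dx": 3,"dy": 0,"dz": 2.7,"gripper": -0.44},
    {"rx": 0,"ry": 0,"rz": 0,"dx": 3,"dy": 0,"dz": 2.7,"gripper": -0.44},
    {"rx": 0,"ry": 0,"rz": 0,"dx": 3,"dy": 0,"dz": 2.7,"gripper": -0.44},
    {"rx": 0,"ry": 0,"rz": 0,"dx": 3,"dy": 0,"dz": 2.7,"gripper": -0.44}
  ]
}}

```text
clock: 24.92
tcp_pos: [0.5625, -0.0164, 0.0041]
orientation: [-1.571, -1.957, -0.616]
contact_force: [-1.8, -6.8, 5.8]
grip_width: 0.0234
gripper_force: 3.8
```

```bash
python3 st.py; sed -i 's/(252,124),(339,200)/(255,130),(335,200)/' foot.py; python3 foot.py
```

```text
24.93 tcp [ 0.5625 -0.0164  0.0041] yawx 102.83 z [-0.133  0.655 -0.743] F [-1.8 -6.8  5.8] [ 0.82  0.99 -0.8   1.71 -0.03  0.94  0.43] 0.0234
tool elev 41.96 tcp plate mm [-106.4   14.5    4.1] pivot(mm) [-188.3   13.7  -73. ]
px [243.1 123.2] 486 [342.5 197.9] 357 head world [0.5595 0.0103 0.1504] plate mm [-79.7  11.7 150.4]
foot x,y(mm) [-80.1  11.9] yaw deg 2.8 cost 141.25 mask 1370
```

{"op": "step_arm", "data": {
  "moves": [
    {"rx": 0,"ry": 0,"rz": 0,"dx": 3,"dy": 0,"dz": 2.7,"gripper": -0.44},
    {"rx": 0,"ry": 0,"rz": 0,"dx": 3,"dy": 0,"dz": 2.7,"gripper": -0.44},
    {"rx": 0,"ry": 0,"rz": 0,"dx": 3,"dy": 0,"dz": 2.7,"gripper": -0.44},
    {"rx": 0,"ry": 0,"rz": 0,"dx": 3,"dy": 0,"dz": 2.7,"gripper": -0.44},
    {"rx": 0,"ry": 0,"rz": 0,"dx": 3,"dy": 0,"dz": 2.7,"gripper": -0.44},
    {"rx": 0,"ry": 0,"rz": 0,"dx": 3,"dy": 0,"dz": 2.7,"gripper": -0.44},
    {"rx": 0,"ry": 0,"rz": 0,"dx": 3,"dy": 0,"dz": 2.7,"gripper": -0.44},
    {"rx": 0,"ry": 0,"rz": 0,"dx": 3,"dy": 0,"dz": 2.7,"gripper": -0.44},
    {"rx": 0,"ry": 0,"rz": 0,"dx": 3,"dy": 0,"dz": 2.7,"gripper": -0.44},
    {"rx": 0,"ry": 0,"rz": 0,"dx": 3,"dy": 0,"dz": 2.7,"gripper": -0.44}
  ]
}}

```text
clock: 26.28
tcp_pos: [0.555, 0.0233, 0.004]
orientation: [-1.573, -1.957, -0.618]
contact_force: [0.9, -5.6, 2.7]
grip_width: 0.024
gripper_force: 3.1
```

```bash
python3 st.py; sed -i 's/(255,130),(335,200)/(262,138),(322,200)/' foot.py; python3 foot.py
```

```text
26.27 tcp [0.555  0.0233 0.004 ] yawx 102.82 z [-0.131  0.656 -0.744] F [ 0.9 -5.6  2.7] [ 0.79  0.98 -0.82  1.77 -0.04  0.88  0.4 ] 0.024
tool elev 41.95 tcp plate mm [-65.9  13.4   4. ] pivot(mm) [-148.    12.6  -73.1]
px [263.9 134.2] 504 [320.3 201.7] 352 head world [0.5534 0.0497 0.1502] plate mm [-39.8   9.2 150.2]
foot x,y(mm) [-38.4   9.9] yaw deg 0.9 cost 140.25 mask 2451
```

{"op": "step_arm", "data": {
  "moves": [
    {"rx": 0,"ry": 0,"rz": 0,"dx": 3,"dy": 0,"dz": 2.7,"gripper": -0.44},
    {"rx": 0,"ry": 0,"rz": 0,"dx": 3,"dy": 0,"dz": 2.7,"gripper": -0.44},
    {"rx": 0,"ry": 0,"rz": 0,"dx": 1.5,"dy": 0,"dz": 1.3,"gripper": -0.44},
    {"rx": 0,"ry": 0,"rz": 0,"dx": 1.5,"dy": 0,"dz": 1.3,"gripper": -0.44}
  ]
}}

```text
clock: 26.88
tcp_pos: [0.5524, 0.0336, 0.0039]
orientation: [-1.574, -1.957, -0.617]
contact_force: [-0.1, -17.3, 8.4]
grip_width: 0.0241
gripper_force: 8.5
```

```bash
python3 st.py; python3 foot.py
```

```text
26.88 tcp [0.5524 0.0336 0.0039] yawx 102.79 z [-0.131  0.655 -0.744] F [ -0.1 -17.3   8.4] [ 0.78  0.97 -0.82  1.78 -0.04  0.86  0.39] 0.0241
tool elev 41.88 tcp plate mm [-55.3  13.6   3.9] pivot(mm) [-137.4   13.   -73.1]
px [269.4 136.1] 471 [315.2 203.1] 353 head world [0.551  0.0589 0.1511] plate mm [-30.3   9.6 151.1]
foot x,y(mm) [-29.  11.] yaw deg 2.8 cost 134.4375 mask 2571
```

{"op": "step_arm", "data": {
  "moves": [
    {"rx": 0,"ry": 0,"rz": 0,"dx": 1.1,"dy": 0,"dz": 1,"gripper": -0.44},
    {"rx": 0,"ry": 0,"rz": 0,"dx": 0,"dy": 0,"dz": 0,"gripper": -0.44}
  ]
}}

```text
clock: 27.22
tcp_pos: [0.5525, 0.0336, 0.0039]
orientation: [-1.576, -1.958, -0.616]
contact_force: [0.5, -17.6, 7.2]
grip_width: 0.0241
gripper_force: 8.5
```

```bash
python3 st.py; python3 piv.py
```

```text
27.23 tcp [0.5525 0.0336 0.0039] yawx 102.72 z [-0.13   0.654 -0.745] F [  0.5 -17.6   7.2] [ 0.78  0.97 -0.82  1.78 -0.04  0.86  0.39] 0.0241
tool elev 41.8 tcp plate mm [-55.4  13.6   3.9] pivot(mm) [-137.6   13.   -73. ]
```

{"op": "step_arm", "data": {
  "moves": [
    {"rx": 0,"ry": 0,"rz": 0,"dx": -3,"dy": 0,"dz": -2.7,"gripper": -0.44},
    {"rx": 0,"ry": 0,"rz": 0,"dx": -3,"dy": 0,"dz": -2.7,"gripper": -0.44},
    {"rx": 0,"ry": 0,"rz": 0,"dx": -7,"dy": 0,"dz": -10,"gripper": -0.44},
    {"rx": 0,"ry": 0,"rz": 0,"dx": -7,"dy": 0,"dz": -30,"gripper": -0.44},
    {"rx": 0,"ry": 0,"rz": 0,"dx": 0,"dy": 0,"dz": -40,"gripper": -0.44},
    {"rx": 0,"ry": 0,"rz": 0,"dx": 0,"dy": 0,"dz": -40,"gripper": -0.44},
    {"rx": 0,"ry": 0,"rz": 0,"dx": 0,"dy": 0,"dz": 0,"gripper": -0.44},
    {"rx": 0,"ry": 0,"rz": 0,"dx": 0,"dy": 0,"dz": 0,"gripper": -0.44}
  ]
}}

```text
clock: 28.22
tcp_pos: [0.57, -0.0575, 0.0836]
orientation: [-1.566, -1.955, -0.617]
contact_force: [0.9, 0.4, 0.1]
grip_width: 0.0233
gripper_force: 0.0
```

```bash
python3 st.py; python3 foot.py
python3 - <<'E'
from h import *
t=r.grab_frame("top");cv2.imwrite("pics/t9.png",t)
g=cv2.cvtColor(t,cv2.COLOR_BGR2GRAY)
for v in range(176,236,3): print(v,''.join("%4d"%x for x in g[v,296:352:2]))
E
```

```text
28.23 tcp [ 0.57   -0.0575  0.0836] yawx 102.95 z [-0.136  0.658 -0.741] F [0.9 0.4 0.1] [ 0.88  0.9  -0.83  1.65 -0.06  1.11  0.43] 0.0233
tool elev 42.19 tcp plate mm [-148.2   15.9   83.6] pivot(mm) [-229.9   15.     6.2]
px [269.4 136.1] 472 [315.2 203.1] 354 head world [0.551  0.0589 0.151 ] plate mm [-30.3   9.7 151. ]
foot x,y(mm) [-28.6  10.7] yaw deg 1.7 cost 54.9375 mask 2509
176   50  91  87  88  87  87  87  88  87  87  89  89  89  90  91  91  89  90  89  89  87  87  88  86  87  86  85  86
179   52  68  88  88  87  87  87  89  87  89  89  87  88  89  91  88  89  89  87  87  87  89  86  87  85  86  89  86
182   50  50  91  87  87  87  87  87  88  87  87  86  86  87  88  86  87  86  86  86  86  86  86  87  87  85  85  86
185   39  55  84  91  90  91  91  88  91  89  90  89  89  88  89  89  91  87  88  88  88  87  86  85  85  86  84  84
188   78  43  58  76  76  75  73  85  87  86  87  85  85  86  87  86  86  87  85  86  85  85  86  84  84  86  85  84
191  137  34  38  79  77  76  76  74  83  87  87  87  88  89  87  88  87  88  86  87  86  86  85  86  84  85  85  84
194  162 
[... 928 characters left out ...]
18  171 170 169 160  70  55 113 147 138 125 132  74  87 137  62 125  56  87  86  85  84  84  85  86  85  84  84  83
221  171 172 169 176 106 117 177  45  51  50 101 153 193 200 183 161 149  86  88  89  87  87  85  85  85  84  84  83
224  172 172 171 171 116 125 175 238 235 211 174 121  50  58  71  88  88  86  86  87  84  86  86  86  85  82  85  85
227  173 172 171 172 164  56  41  67  75  87  89  89  89  89  90  88  89  86  89  88  87  87  87  85  85  84  84  84
230  177 174 171 170 179  73  49  63  85  84  85  86  85  85  84  86  87  83  86  86  84  84  82  84  83  84  83  83
233  179 175 174 172 173 140  47  59  91  88  87  88  89  87  86  87  86  86  87  87  87  86  86  84  85  86  84  85
```

The bonnet stands at x about −29 mm and y about 11 mm in the plate frame, upright and still. Its foot was pressed flush at 17 N and the gripper is clear.

```bash
python3 -c "
from bench import r
print(r.hand_in())"
```

```text
the job is handed in; nothing more can be done
None
```

I leaned the bonnet unaided against the angle plate, then pushed it upright with its foot against the face (centre measured at −29 mm, 11 mm off mid-width, about 2° from parallel) and handed it in at 28 s; the hand-in returned no verdict.

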